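# Set up the counter for the next cooking show

### The job

Set up the counter for the next cooking show: tip the jug gradually over the pan until exactly three potatoes have dropped into it, with the other three still in the jug, and stand the jug back upright on the middle of its cork mat. Also put every washed cutter blade from the drying rack away in the wooden block, each standing fully down in a slot of its own. Leave the pepper mill, tumblers and spice jar where they are.

Things in the scene. Friction and masses are not known exactly. Their poses are not given: they have to be found in the camera images.
- pan: Steel saute pan on a black induction plate 250 x 240 x 22 mm, one fixed body. Origin at the centre of the plate's underside, below the pan's centre. Pan round and open, inside radius 94 mm at the floor, 100 mm at the rim; inner floor at z = 28 mm, rim at z = 78 mm. Its black handle sticks out along the body's +x to 205 mm from the centre, up to z = 95 mm.
- pan_in (a point): Point on the pan's axis 22 mm above its inner floor (50 mm above the counter), the height of the centre of a potato lying in it.
- mat: Round cork mat, 124 mm across and 3 mm thick, fixed to the counter, the jug's place. Origin at the centre of its underside.
- jug: Wide-mouthed steel pouring jug, 0.25 kg (varies 20 %), 130 mm high, outer radius 38 mm at the foot, 40 mm at 50 mm height, 50 mm at 90 mm, 70 mm at the rim; wall 3 mm, floor 5 mm, upright handle on its -x side. Origin at the centre of its underside, z up through the mouth. Starts upright on the mat with six potatoes in it, the upper ones reaching the rim.
- jug_grip (a point): Centre of the jug's upright black handle bar, at (-95, 0, 55) mm in the jug's frame. The bar is 14 mm thick (y), 22 mm wide (x), 80 mm tall (z 15 to 95 mm), 25 mm or more clear of the wall. Pinch it across its 14 mm (along y), best with the fingers sloping 30 to 45 degrees in from the handle side, clear of the flared rim.
- jug_lip (a point): Pouring point on the jug's rim, opposite to the handle, at (70, 0, 130) mm in the jug's frame. The upper potatoes roll out over this lip at 55 to 75 degrees of tilt, the deeper ones one at a time as the tilt grows to 90 degrees.
- jug_mid (a point): Point on the jug's axis 55 mm above its underside.
- potato0: Small round potato, a ball 44 mm across, 45 g (0.44 N). Origin at its centre. Starts in the jug. All six are alike; any three may be used.
- potato1: Small round potato, a ball 44 mm across, 45 g (0.44 N). Origin at its centre. Starts in the jug. All six are alike; any three may be used.
- potato2: Small round potato, a ball 44 mm across, 45 g (0.44 N). Origin at its centre. Starts in the jug. All six are alike; any three may be used.
- potato3: Small round potato, a ball 44 mm across, 45 g (0.44 N). Origin at its centre. Starts in the jug. All six are alike; any three may be used.
- potato4: Small round potato, a ball 44 mm across, 45 g (0.44 N). Origin at its centre. Starts in the jug. All six are alike; any three may be used.
- potato5: Small round potato, a ball 44 mm across, 45 g (0.44 N). Origin at its centre. Starts in the jug. All six are alike; any three may be used.
- block: Wooden blade block with four slots, fixed; 203 mm (x), 117 mm (y), 65 mm high. Origin at the centre of its underside. The slots run along y, centred at x = -72, -24, 24, 72 mm, open at the top; each is 9 mm wide (x), 97 mm long (y), 55 mm deep (floor at z = 10 mm). All start empty.
- rack: Low grey drying rack on the counter, fixed; like the block but only 36 mm high, slots 6.5 mm wide, 95 mm long, floor at z = 6 mm. Its slots at x = -72, -24, 24, 72 mm run along its y. The washed blades start standing in it. Origin at the centre of its underside.
- blade0: Cutter blade: upright steel plate 90 mm wide (along y), 4 mm thick (along x), 78 mm tall, with a black grip bar along its top, 90 mm (y) x 14 mm (x) x 24 mm (z 78 to 102 mm). 0.13 kg. Origin at the middle of the plate's lower edge, z up. Pinched from above across the grip bar's 14 mm. All alike, either way round fits any slot of the block. May be absent.
- blade1: Cutter blade: upright steel plate 90 mm wide (along y), 4 mm thick (along x), 78 mm tall, with a black grip bar along its top, 90 mm (y) x 14 mm (x) x 24 mm (z 78 to 102 mm). 0.13 kg. Origin at the middle of the plate's lower edge, z up. Pinched from above across the grip bar's 14 mm. All alike, either way round fits any slot of the block. May be absent.
- blade2: Cutter blade: upright steel plate 90 mm wide (along y), 4 mm thick (along x), 78 mm tall, with a black grip bar along its top, 90 mm (y) x 14 mm (x) x 24 mm (z 78 to 102 mm). 0.13 kg. Origin at the middle of the plate's lower edge, z up. Pinched from above across the grip bar's 14 mm. All alike, either way round fits any slot of the block. May be absent.
- blade3: Cutter blade: upright steel plate 90 mm wide (along y), 4 mm thick (along x), 78 mm tall, with a black grip bar along its top, 90 mm (y) x 14 mm (x) x 24 mm (z 78 to 102 mm). 0.13 kg. Origin at the middle of the plate's lower edge, z up. Pinched from above across the grip bar's 14 mm. All alike, either way round fits any slot of the block. May be absent.
- mill: Wooden pepper mill, 147 mm tall, 54 mm across. Origin at the centre of its underside. Bystander.
- tumblers: Stack of nested steel tumblers, 116 mm tall, 80 mm across. Origin at the centre of its underside. Bystander.
- spice: Spice jar, 110 mm tall, 52 mm across. Origin at the centre of its underside. Bystander.

How it is judged:
By the outcome, as a careful person would: the job done as asked, in the order asked, and still so for the second after the job is handed in, with the robot touching nothing.
Of blade0, blade1, blade2, blade3 only 2 to 4 are there at a start; the rules pass over those that are not, and their reading is None.
At some moment in a run one of jug may be knocked a few centimetres aside while the robot is not near it.
It also fails if it takes over 210 s, if anything falls off the work surface, if the arm or the gripper's body presses on something with over 40 N, if the wrist force passes 120 N, or if a joint passes its speed limit or range.

### The arm

A 7-joint arm with a two-finger parallel gripper is mounted at the origin on the work surface. World frame = base frame: x ahead of the robot, y to its left, z up, the work surface at z = 0. Lengths are in m, angles in rad, forces in N, time in s.
With the tool pointing down it reaches from about 0.425 to 0.925 m from the base axis. Payload 6.8 kg.
Tool frame: the origin (TCP) lies midway between the tips of the shut fingers; the grasp point (between the pads) lies 19 mm behind it; z points along the fingers, x is the direction in which the jaws open and shut, and the axes are right-handed (so a half turn about z gives the same grasp; the last joint's range is limited). The gripper opens to 85 mm and grips with 20 to 120 N. Pads are 22 mm wide; open, the fingers measure 114 mm over their backs; the gripper's body (76 mm by 85 mm) begins 54 mm behind the grasp point. The pads swing forward as they close: fully open they stand 13 mm farther back than shut.
Start: joints at [-1.234, 0.477, 0.022, 1.555, -0.011, 1.109, -0.083], TCP at [0.29, 0.609, 0.231] pointing down, gripper open.
Joint ranges: [-2.96, 2.96], [-0.34, 2.1], [-1.41, 1.46], [0.24, 2.44], [-1.37, 4.51], [0.17, 1.92], [-2.96, 2.96]. Speed limits (rad/s): [2.39, 2.39, 3.14, 3.14, 3.14, 3.14, 3.14].

### API

Orientations are given as a unit quaternion [w, x, y, z].
In Python, from station import bot, imaging, nets gives the robot as it stands. The module is installed in compiled form; this text tells all that it offers.
- The arm moves only by the tool apply_moves, never from a script. Its argument "moves" is text: rows parted by semicolons, each of 7 numbers parted by spaces: the gripper command: -1 is fully open, 1 is shut, values between are in proportion, then the shift along the tool's x, y, z normalised to -1 to 1, where 1 is 120 mm, then the turn, a rotation vector about the tool's x, y, z normalised to -1 to 1, where 1 is 4 degrees. In form: hand dx dy dz rx ry rz; .... A call has 1 to 12 rows; each row shifts and turns the commanded pose from where the row before left it, along the tool's axes as they then stand; what a row does not reach is not made up. A row lasts 1/12 s, in which the tool goes at most 41.7 mm and 7.16 degrees, less where a joint would pass 70% of its speed; a pose out of reach is approached as far as the arm can. A call with a number of a shift or a turn outside -1 to 1 is refused whole. A call with a gripper value outside its range is refused whole. The fingers move at their own pace and stop on an object; "force" is the grip in N (left out, the last holds). Time passes only in rows, so rows that do not move let the fingers close. It gives the time, the measured TCP pose, the force and the opening at its end, in the units of the state.
- bot.get_obs(): the state, without advancing time (a new reading comes with each control period).
- imaging.read_camera(name): name is "scene" or "top" or "wrist"; returns a dict with "image" (384x512x3 uint8, red, green, blue), "fx", "fy", "cx", "cy" (pixels), "dist_coeffs" ([k1, k2, p1, p2, k3] as OpenCV has them; the pictures are not rectified), "view" (4x4, takes a point from world to camera coordinates); the wrist camera has in their place "mount" (4x4, takes a point from camera to tool coordinates, whose origin is the TCP and whose axes are the tool frame's). Camera axes: x right, y down, z forward; pixel columns grow to the right and rows downward; lengths in m; the calibration is good to about 2 mm. A picture is of the moment at which its call begins: read the wrist's pose just before it. There is no depth.
- bot.hand_in(): hands the job in, once; it reports no verdict.
Trained networks look in a picture, given as the dict that the camera call returned (one of the last four; its "shot" number tells which), for a name from the list of things; names that differ only in an ending like _2 or _b are one class to them, and where a whole thing is asked for, a point or a joint stands for the part that bears it (a point fixed in the world has none). Each returns a list of dicts, best first, with "score" (0 to 1); they miss things now and then, are a little off and sometimes report something else, mostly with a low value. They report only what shows in the picture. A call takes as long as a camera call.
- nets.spot_in(picture, name): "rect" ([left, top, right, bottom] in pixels, round what is visible of it).
- nets.outline_of(picture, name): "region" (384x512 bool, what is visible of it) and "rect" ([left, top, right, bottom] in pixels, round what is visible of it).
- nets.spot_point(picture, name): "location" ([column, row] in pixels: a listed point, or the origin of a listed thing).
The state is a dict: "t": time; "q": joint angles; "joint_vel": joint speeds; "joint_torque": joint torques, N m; "eef_pos": TCP position; "tool_rot": TCP orientation; "contact_force": force on the tool from outside, world axes, zero at the start; "torque": the same for the moment, N m; "gripper_width": opening from 0.0 (shut) to 1.0 (fully open).
Only numpy, scipy, OpenCV 4.12 (cv2) and the standard library are available. Lean on these libraries where they do the work, as an engineer would, in place of code of your own. Each camera call takes 0.05 s, during which the arm holds its last target.

## Working session

There is one attempt and no reset: what is moved stays moved. The work goes in short steps, Python scripts to look and compute and a tool call to move; the robot and the scene stay as the last step left them, time stands still between calls to the robot, and variables do not carry over. Pictures are saved under pics/ and viewed, and the job is handed in when it is done.

Besides the shell and the picture viewer there is one more tool, called after "Emit:" as name(argument=value, ...) on one line, values as JSON. apply_moves: Moves the arm, as the interface text tells. Scaled input: -1 to 1 covers 120 mm each way for a shift and 4 degrees each way for a turn. Its arguments: {"type":"object","properties":{"moves":{"type":"string"},"force":{"type":"number"}},"required":["moves"]}

```bash
ls; mkdir -p pics; cat > h.py <<'E'
import numpy as np, cv2, json
from scipy.spatial.transform import Rotation as R
from station import bot, imaging, nets
def rot(q): return R.from_quat([q[1],q[2],q[3],q[0]])
def K(p): return np.array([[p['fx'],0,p['cx']],[0,p['fy'],p['cy']],[0,0,1.]])
def view(p,o=None):
    if 'view' in p: return np.array(p['view'])
    T=np.eye(4);T[:3,:3]=rot(o['tool_rot']).as_matrix();T[:3,3]=o['eef_pos']
    return np.linalg.inv(T@np.array(p['mount']))
def proj(p,X,o=None):
    V=view(p,o);X=np.atleast_2d(X)
    r,_=cv2.Rodrigues(V[:3,:3])
    return cv2.projectPoints(X.astype(float),r,V[:3,3],K(p),np.array(p['dist_coeffs'],float))[0][:,0]
def ray(p,uv,o=None):
    V=view(p,o);n=cv2.undistortPoints(np.array(uv,float).reshape(-1,1,2),K(p),np.array(p['dist_coeffs'],float))[:,0]
    d=np.c_[n,np.ones(len(n))]@V[:3,:3]
    c=-V[:3,:3].T@V[:3,3]
    return c,d
def onz(p,uv,z,o=None):
    c,d=ray(p,uv,o); return c+d*((z-c[2])/d[:,2])[:,None]
def save(p,n,s=1.5): cv2.imwrite('pics/'+n+'.png',cv2.resize(p['image'][:,:,::-1],None,fx=s,fy=s))
E
python3 - <<'E'
from h import *
o=bot.get_obs();print(o)
for n in ['scene','top','wrist']:
    p=imaging.read_camera(n);save(p,n+'0')
    if n!='wrist': print(n,np.round(np.linalg.inv(p['view']),3).tolist(),p['fx'])
    else: print(np.round(p['mount'],3).tolist())
    for k in ['pan','mat','jug','block','rack','blade0','mill','tumblers','spice','jug_grip','jug_lip','jug_mid','pan_in','potato0']:
        r=nets.spot_point(p,k)
        print(n,k,[(np.round(x['location'],0).tolist(),round(x['score'],2)) for x in r][:7])
E
```

```text
pics
{'t': 0.0, 'q': array([-1.23412394,  0.47781538,  0.0223664 ,  1.55645402, -0.01150749,
        1.10931056, -0.08310331]), 'joint_vel': array([ 0.00024587, -0.00069655,  0.00062016,  0.00044038,  0.00031528,
        0.00176459, -0.00026269]), 'joint_torque': array([-2.31054255e-04, -5.96462059e+01,  1.60763819e+00, -2.81191528e+01,
        1.24164834e-02,  9.31455928e-03, -1.01692713e-06]), 'eef_pos': array([0.2901901 , 0.60877561, 0.23031491]), 'tool_rot': array([ 5.55637450e-04,  8.45653327e-01,  5.33731755e-01, -7.44999550e-04]), 'contact_force': array([0.30089425, 0.24449132, 0.03281561]), 'torque': array([-0.01705397, -0.04340806, -0.03628534]), 'gripper_width': 1.0013632996230493}
scene [[0.021, 0.764, -0.645, 1.376], [1.0, -0.017, 0.012, 0.004], [-0.001, -0.645, -0.764, 1.03], [0.0, 0.0, 0.0, 1.0]] 419.4014527994801
scene pan [([277.0, 198.0], 0.69), ([167.0, 244.0], 0.6), ([355.0, 176.0], 0.38)]
scene mat [([350.0, 188.0], 0.94)]
scene jug [([348.0, 189.0], 0.95)]
scene block [([200.0, 195.0], 0.88), ([351.0, 158.0], 0.69)]
scene rack [([138.0, 199.0], 0.67)]
scene blade
[... 1043 characters left out ...]
ce [([347.0, 154.0], 0.63)]
top jug_grip [([133.0, 240.0], 0.8)]
top jug_lip [([182.0, 208.0], 0.88)]
top jug_mid [([162.0, 227.0], 0.73), ([173.0, 224.0], 0.19)]
top pan_in [([241.0, 205.0], 0.64), ([168.0, 225.0], 0.61), ([387.0, 205.0], 0.55)]
top potato0 [([162.0, 234.0], 0.77), ([165.0, 210.0], 0.73), ([156.0, 219.0], 0.5), ([172.0, 225.0], 0.46), ([170.0, 221.0], 0.45)]
[[1.0, -0.0, 0.0, 0.0], [0.0, 0.959, 0.282, -0.071], [-0.0, -0.282, 0.959, -0.142], [0.0, 0.0, 0.0, 1.0]]
wrist pan []
wrist mat []
wrist jug []
wrist block []
wrist rack []
wrist blade0 []
wrist mill []
wrist tumblers []
wrist spice []
wrist jug_grip []
wrist jug_lip []
wrist jug_mid []
wrist pan_in []
wrist potato0 []
```

View pics/scene0.png

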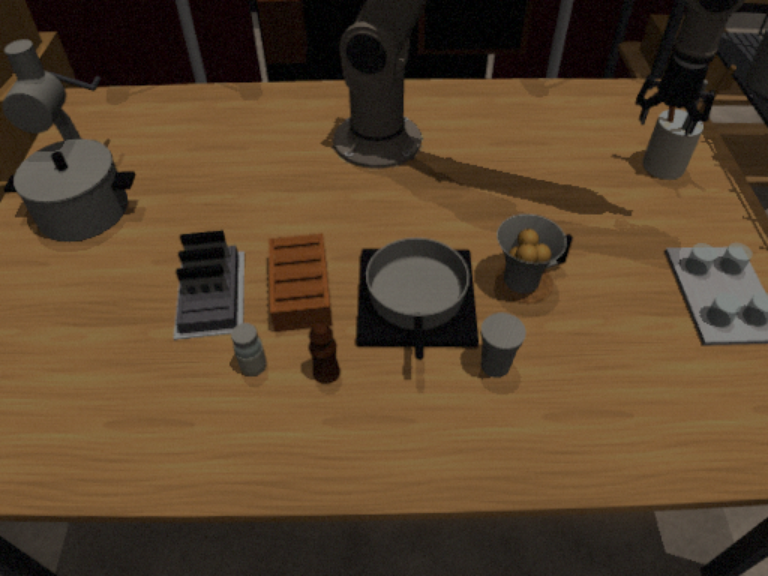

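View pics/top0.png

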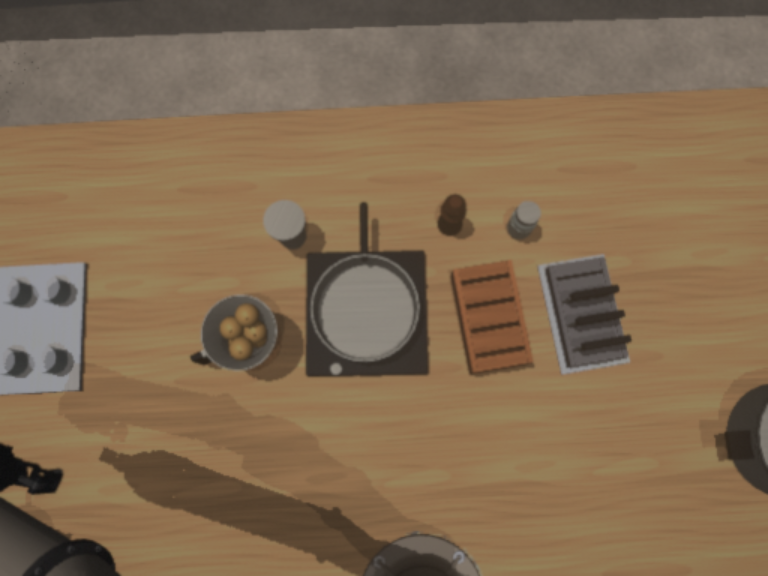

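```bash
cat >> h.py <<'E'
def tri(ps,uvs,os=None):
    A=[];b=[]
    for i,(p,uv) in enumerate(zip(ps,uvs)):
        c,d=ray(p,[uv],os[i] if os else None);d=d[0]/np.linalg.norm(d[0]);M=np.eye(3)-np.outer(d,d);A.append(M);b.append(M@c)
    X=np.linalg.lstsq(np.vstack(A),np.hstack(b),rcond=None)[0]
    return X,[np.linalg.norm(a@X-bb) for a,bb in zip(A,b)]
E
python3 - <<'E'
from h import *
s=imaging.read_camera('scene');t=imaging.read_camera('top')
for k in ['pan','mat','jug','block','rack','mill','tumblers','spice','jug_grip','jug_lip','jug_mid','pan_in']:
    a=nets.spot_point(s,k)[0]['location'];b=nets.spot_point(t,k)[0]['location']
    X,e=tri([s,t],[a,b]);print(k,np.round(X,3),np.round(e,4))
for k,z in [('pan',0.078),('jug',0.13),('block',0.065),('rack',.036),('mat',0.003)]:
    for n,p in (('s',s),('t',t)):
        r=nets.outline_of(p,k)
        if r:
            m=r[0]['region'].astype(np.uint8);c=max(cv2.findContours(m,0,2)[0],key=cv2.contourArea)
            bx=cv2.boxPoints(cv2.minAreaRect(c));print(k,n,round(r[0]['score'],2),np.round(onz(p,bx,z),3)[:,:2].tolist())
def crop(p,n,x0,y0,x1,y1,f):
    cv2.imwrite('pics/'+n+'.png',cv2.resize(p['image'][y0:y1,x0:x1,::-1],None,fx=f,fy=f,interpolation=cv2.INTER_CUBIC))
crop(t,'tr',295,165,425,255,6)
crop(t,'tj',120,130,290,260,4.5)
crop(s,'sr',110,145,230,225,6)
E
```

```text
pan [ 0.541  0.07  -0.002] [0. 0.]
mat [ 0.507  0.307 -0.006] [0.0083 0.0083]
jug [0.499 0.304 0.004] [0.0012 0.0012]
block [ 0.662 -0.177  0.166] [0.0337 0.0337]
rack [ 0.522 -0.364 -0.006] [0.0035 0.0035]
mill [ 0.731 -0.107 -0.01 ] [0.0003 0.0003]
tumblers [ 0.547  0.334 -0.255] [0.0459 0.0459]
spice [ 0.704 -0.248 -0.007] [0.0017 0.0017]
jug_grip [0.459 0.384 0.064] [0.0004 0.0004]
jug_lip [0.522 0.238 0.142] [0.0048 0.0048]
jug_mid [0.499 0.309 0.048] [0.0046 0.0046]Traceback (most recent call last):
  File "<stdin>", line 4, in <module>
IndexError: list index out of range
```

```bash
python3 - <<'E'
from h import *
s=imaging.read_camera('scene');t=imaging.read_camera('top')
for k,z in [('pan',0.078),('jug',0.13),('block',0.065),('rack',.036),('mat',0.003)]:
    for n,p in (('s',s),('t',t)):
        r=nets.outline_of(p,k)
        if r:
            m=r[0]['region'].astype(np.uint8);c=max(cv2.findContours(m,0,2)[0],key=cv2.contourArea)
            bx=cv2.boxPoints(cv2.minAreaRect(c));print(k,n,round(r[0]['score'],2),np.round(onz(p,bx,z),3)[:,:2].tolist())
def crop(p,n,x0,y0,x1,y1,f):
    cv2.imwrite('pics/'+n+'.png',cv2.resize(p['image'][y0:y1,x0:x1,::-1],None,fx=f,fy=f,interpolation=cv2.INTER_CUBIC))
crop(t,'tr',295,165,425,255,6)
crop(t,'tj',120,130,290,260,4.5)
crop(s,'sr',110,145,230,225,6)
E
```

```text
pan s 0.75 [[0.443, -0.047], [0.449, 0.209], [0.744, 0.176], [0.739, -0.044]]
pan t 0.82 [[0.752, 0.181], [0.739, -0.058], [0.405, -0.037], [0.418, 0.19]]
jug s 0.62 [[0.427, 0.247], [0.429, 0.402], [0.639, 0.357], [0.636, 0.219]]
jug t 0.93 [[0.453, 0.393], [0.59, 0.344], [0.536, 0.216], [0.401, 0.267]]
block s 0.69 [[0.422, -0.244], [0.412, -0.119], [0.663, -0.095], [0.671, -0.204]]
block t 0.81 [[0.604, -0.092], [0.623, -0.218], [0.42, -0.239], [0.403, -0.117]]
rack s 0.65 [[0.344, 0.266], [0.312, 0.434], [0.541, 0.41], [0.566, 0.26]]
rack t 0.76 [[0.614, -0.269], [0.636, -0.411], [0.414, -0.429], [0.394, -0.292]]
mat s 0.82 [[0.554, 0.237], [0.457, 0.26], [0.482, 0.385], [0.578, 0.357]]
mat t 0.58 [[0.703, -0.076], [0.787, -0.102], [0.771, -0.151], [0.688, -0.125]]
```

View pics/tr.png

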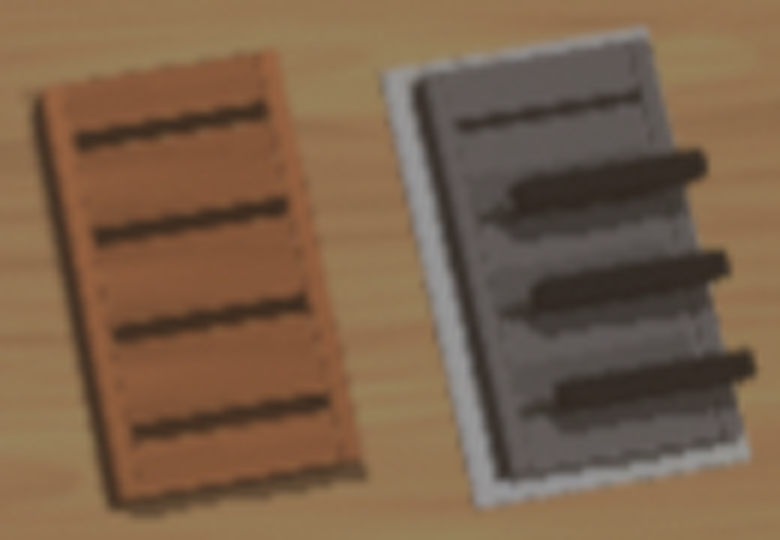

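View pics/tj.png

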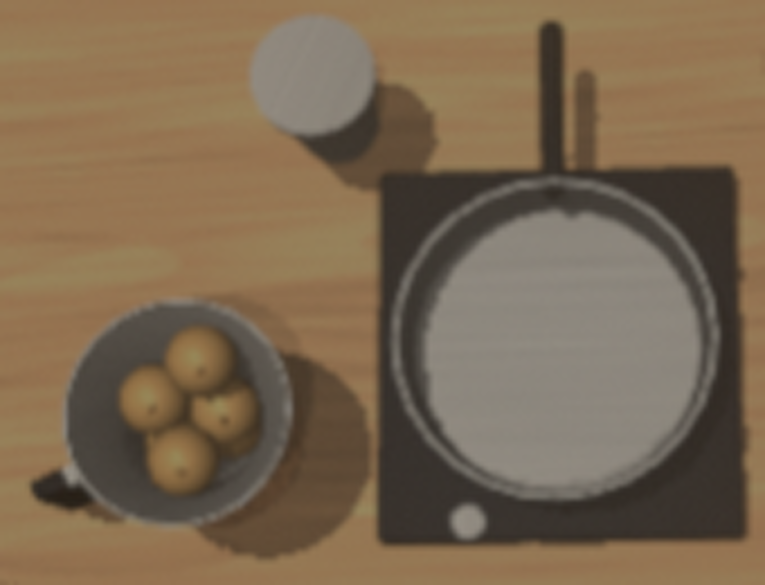

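View pics/sr.png

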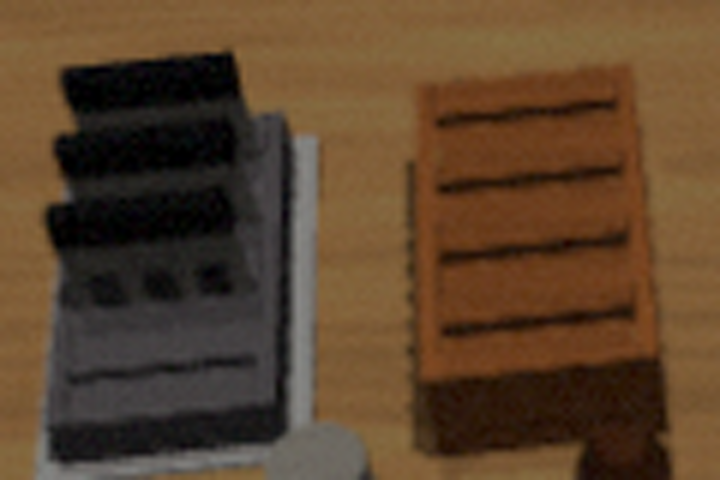

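```bash
python3 - <<'E'
from h import *
t=imaging.read_camera('top');s=imaging.read_camera('scene')
f=lambda L,o,k:np.array(L,float)/k+np.array(o)
j=onz(t,f([[179,412],[66,412],[293,412],[179,300],[179,525]],(120,130),4.5),.13);print('jug',j.round(3))
print('handle top',onz(t,f([[60,487]],(120,130),4.5),.095).round(3))
print('pan',onz(t,f([[555,338],[393,338],[718,338],[555,178],[555,500]],(120,130),4.5),.078).round(3))
for nm,L,z in [('slots',[[77,140],[266,108],[95,237],[288,205],[113,333],[307,300],[133,433],[329,401]],.065),('grips',[[515,195],[705,160],[532,295],[728,263],[555,397],[753,363]],.108)]:
    X=onz(t,f(L,(295,165),6),z)
    for a,b in zip(X[::2],X[1::2]): print(nm,((a+b)/2).round(4)[:2],np.degrees(np.arctan2(*(b-a)[:2])).round(1),np.linalg.norm(b-a).round(3))
# scene slots, offset 110,145 x6
L=[[438,121],[616,104],[440,187],[620,170],[441,257],[626,239],[443,330],[632,312]]
X=onz(s,f(L,(110,145),6),.065)
for a,b in zip(X[::2],X[1::2]): print('S slot',((a+b)/2).round(4)[:2],np.degrees(np.arctan2(*(b-a)[:2])).round(1),np.linalg.norm(b-a).round(3))
E
```

```text
jug [[0.497 0.302 0.13 ]
 [0.5   0.37  0.13 ]
 [0.493 0.233 0.13 ]
 [0.566 0.301 0.13 ]
 [0.429 0.302 0.13 ]]
handle top [[0.459 0.384 0.095]]
pan [[ 0.539  0.074  0.078]
 [ 0.544  0.177  0.078]
 [ 0.533 -0.029  0.078]
 [ 0.643  0.069  0.078]
 [ 0.436  0.079  0.078]]
slots [ 0.5858 -0.1617] 173.3 0.094
slots [ 0.5376 -0.1673] 173.6 0.095
slots [ 0.4909 -0.1723] 173.5 0.095
slots [ 0.4424 -0.1781] 173.9 0.095
grips [ 0.5402 -0.3579] 172.7 0.092
grips [ 0.4919 -0.3616] 173.9 0.093
grips [ 0.4446 -0.3671] 173.6 0.094
S slot [ 0.4487 -0.1724] -6.2 0.094
S slot [ 0.4961 -0.1673] -6.0 0.093
S slot [ 0.5437 -0.1621] -6.1 0.094
S slot [ 0.5914 -0.1568] -5.8 0.093
```

```bash
cat >> h.py <<'E'
def plan(P,Rt,n=None,hand=-1,cur=None):
    """constant-screw rows from current pose to P, Rt (3x3)"""
    o=bot.get_obs();p0=np.array(o['eef_pos']);R0=rot(o['tool_rot']).as_matrix()
    if cur is not None:p0,R0=cur
    w=R.from_matrix(R0.T@Rt).as_rotvec()
    if n is None: n=int(np.ceil(max(np.abs(np.degrees(w)).max()/3.8,np.linalg.norm(P-p0)/.037,1)))
    while 1:
        dR=R.from_rotvec(w/n).as_matrix();S=np.zeros((3,3));A=np.eye(3)
        for k in range(n): S+=A;A=A@dR
        s=np.linalg.solve(R0@S,P-p0)
        if np.linalg.norm(s)<=.04: break
        n+=1
    row=' '.join(['%g'%hand]+['%.3f'%x for x in s/.12]+['%.3f'%x for x in np.degrees(w)/4/n])
    print('n=%d row: %s'%(n,row)); return n,row
def toolR(zdir,xdir):
    z=np.array(zdir,float);z/=np.linalg.norm(z);x=np.array(xdir,float);x-=z*(x@z);x/=np.linalg.norm(x)
    return np.c_[x,np.cross(z,x),z]
def jugR(yaw,tilt,theta):
    """tool rotation for jug yaw (deg), tilt; grip slope theta from vertical"""
    u=np.array([np.cos(np.radians(yaw)),np.sin(np.radians(yaw)),0]);v=np.array([-u[1],u[0],0]);a=np.radians(theta-tilt)
    return toolR(u*np.sin(a)-np.array([0,0,1])*np.cos(a),v)
E
python3 - <<'E'
from h import *
Rt=jugR(-65,0,40);G=np.array([.457,.387,.058])
plan(G-.081*Rt[:,2],Rt)
E
```

```text
n=11 row: -1 -0.015 0.142 0.138 -0.872 -0.313 0.861
```

Emit:
apply_moves(moves="-1 -0.015 0.142 0.138 -0.872 -0.313 0.861;-1 -0.015 0.142 0.138 -0.872 -0.313 0.861;-1 -0.015 0.142 0.138 -0.872 -0.313 0.861;-1 -0.015 0.142 0.138 -0.872 -0.313 0.861;-1 -0.015 0.142 0.138 -0.872 -0.313 0.861;-1 -0.015 0.142 0.138 -0.872 -0.313 0.861;-1 -0.015 0.142 0.138 -0.872 -0.313 0.861;-1 -0.015 0.142 0.138 -0.872 -0.313 0.861;-1 -0.015 0.142 0.138 -0.872 -0.313 0.861;-1 -0.015 0.142 0.138 -0.872 -0.313 0.861;-1 -0.015 0.142 0.138 -0.872 -0.313 0.861;-1 0 0 0 0 0 0", force=110)

```text
t: 5.2
eef_pos: [0.4358, 0.4298, 0.1182]
tool_rot: [0.338, 0.917, 0.201, 0.073]
contact_force: [-0.2, 0.0, -0.0]
gripper_width: 0.999
```

```bash
python3 - <<'E'
from h import *
o=bot.get_obs();p=imaging.read_camera('wrist');save(p,'w1')
Rc=rot(o['tool_rot']).as_matrix();print(o['eef_pos'],np.round(Rc,3).tolist(),np.round(o['q'],2))
for k in ['jug_grip','jug_lip','jug_mid','jug']: print(k,[(np.round(x['location'],1).tolist(),round(x['score'],2)) for x in nets.spot_point(p,k)][:3])
# predicted
yaw=np.radians(-65);u=np.array([np.cos(yaw),np.sin(yaw),0]);J=np.array([.497,.302,.003])
print('pred grip,lip',proj(p,[J-.095*u+[0,0,.055],J+.07*u+[0,0,.13],J-.095*u+[0,0,.095],J-.095*u+[0,0,.015]],o).round(1))
E
```

```text
[0.43576098 0.42981825 0.11820485] [[0.909, 0.319, 0.27], [0.418, -0.691, -0.59], [-0.002, 0.648, -0.761]] [-1.41  0.78  0.4   1.6   0.29  1.26 -0.78]
jug_grip [([271.9, 196.4], 0.9)]
jug_lip [([260.7, 317.0], 0.68)]
jug_mid []
jug [([261.8, 198.3], 0.57)]
pred grip,lip [[257.5 197. ]
 [257.6 319. ]
 [257.6 240.2]
 [257.4 161.3]]
```

View pics/w1.png

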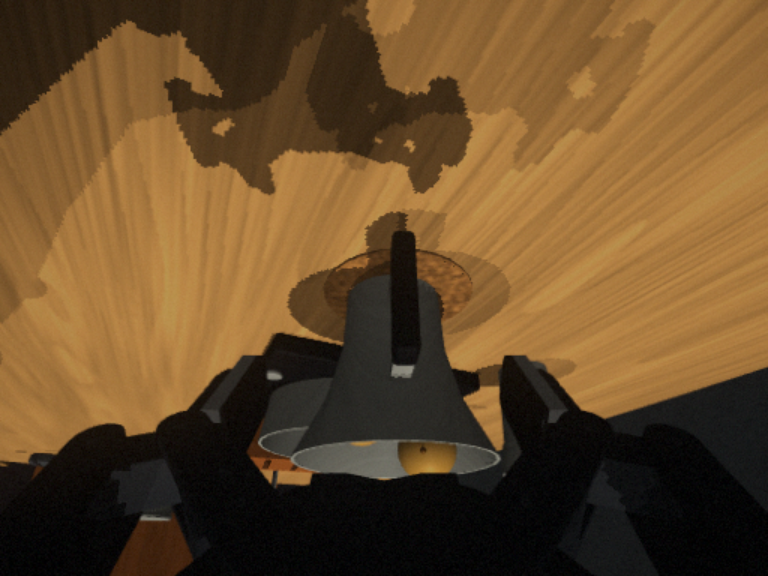

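```bash
python3 - <<'E'
from h import *
o=bot.get_obs();p=imaging.read_camera('wrist')
im=p['image'].astype(int);print(p['fx'])
yaw=np.radians(-65);u=np.array([np.cos(yaw),np.sin(yaw),0]);v=np.array([-u[1],u[0],0]);J=np.array([.497,.302,.003])
g=im.sum(2)
for r in range(160,240,10):
    print(r,g[r,255:285].tolist())
# rim ellipse edges
L=np.array([[293,458],[499,460]])/1.5
X=onz(p,L,.133,o);print('rim',X, ((X.mean(0)-J)@u,(X.mean(0)-J)@v,np.linalg.norm(X[0]-X[1])))
X=onz(p,np.array([[326,285],[471,285]])/1.5,.003,o);print('mat edges',X,X.mean(0),np.linalg.norm(X[0]-X[1]))
for uv in ([269,241],[269,200],[268,160]):
    c,d=ray(p,[uv],o); d=d[0]; k=((J-.095*u-c)@u)/(d@u); X=c+k*d; print('bar at mid plane',X,(X-J)@v)
E
```

```text
264.70150398968207
160 [177, 185, 189, 193, 114, 72, 45, 60, 61, 42, 65, 55, 58, 71, 57, 42, 57, 65, 55, 284, 316, 315, 286, 273, 277, 288, 297, 299, 294, 309]
170 [159, 144, 161, 99, 53, 54, 50, 42, 55, 44, 55, 55, 55, 57, 48, 53, 51, 40, 55, 72, 168, 175, 176, 160, 140, 133, 139, 142, 220, 224]
180 [78, 92, 99, 62, 45, 40, 45, 21, 51, 28, 42, 55, 44, 28, 48, 47, 38, 37, 52, 39, 180, 248, 271, 260, 232, 235, 250, 252, 232, 235]
190 [139, 138, 111, 92, 46, 47, 59, 55, 28, 35, 34, 48, 54, 47, 41, 34, 55, 37, 41, 46, 52, 155, 168, 162, 165, 176, 161, 207, 237, 280]
200 [148, 144, 125, 84, 38, 34, 43, 18, 21, 45, 27, 32, 35, 17, 33, 49, 31, 35, 54, 54, 23, 96, 132, 128, 130, 127, 128, 117, 126, 117]
210 [144, 138, 147, 99, 50, 32, 19, 20, 11, 34, 32, 41, 40, 24, 24, 34, 43, 37, 40, 28, 47, 51, 126, 138, 134, 140, 139, 123, 129, 123]
220 [146, 129, 139, 95, 34, 43, 49, 53, 39, 37, 32, 33, 48, 26, 34, 34, 29, 20, 39, 30, 35, 42, 87, 124, 125, 129, 125, 127, 127, 131]
230 [125, 129, 143, 109, 48, 8, 39, 23, 22, 36, 41, 27, 44, 17, 18, 38, 38, 37, 35, 49, 50, 28, 51, 119, 131, 127, 129, 129, 123, 117]
rim [[0.43551356 0.29560923 0.133     ]
 [0.56190487 0.3457279  0.133     ]] (np.float64(-0.016197117377721792), np.float64(0.00943875418030703), np.float64(0.1359656035975465))
mat edges [[0.44307981 0.30858385 0.003     ]
 [0.54933374 0.35818613 0.003     ]] [0.49620677 0.33338499 0.003     ] 0.11726160022273308
bar at mid plane [0.4667158  0.39269915 0.09798092] 0.010884307262152153
bar at mid plane [0.46772988 0.39317202 0.05899799] 0.012003218700107277
bar at mid plane [0.46806678 0.39332912 0.01250758] 0.012374946097111688
```

```bash
python3 - <<'E'
from h import *
t=imaging.read_camera('top');s=imaging.read_camera('scene')
def crop(p,n,x0,y0,x1,y1,f):
    cv2.imwrite('pics/'+n+'.png',cv2.resize(p['image'][y0:y1,x0:x1,::-1],None,fx=f,fy=f,interpolation=cv2.INTER_CUBIC))
crop(t,'tj2',120,130,290,260,4.5)
crop(s,'sj2',230,100,430,250,4)
E
```

```text
(no output)
```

View pics/tj2.png

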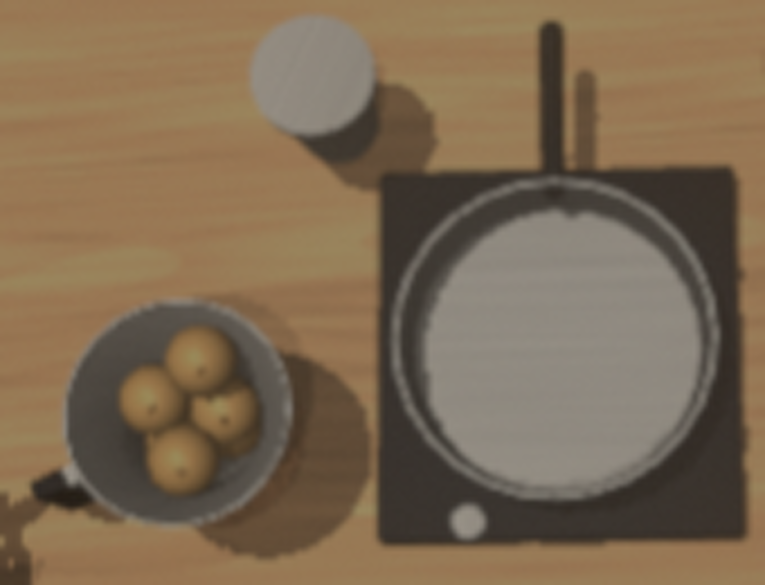

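View pics/sj2.png

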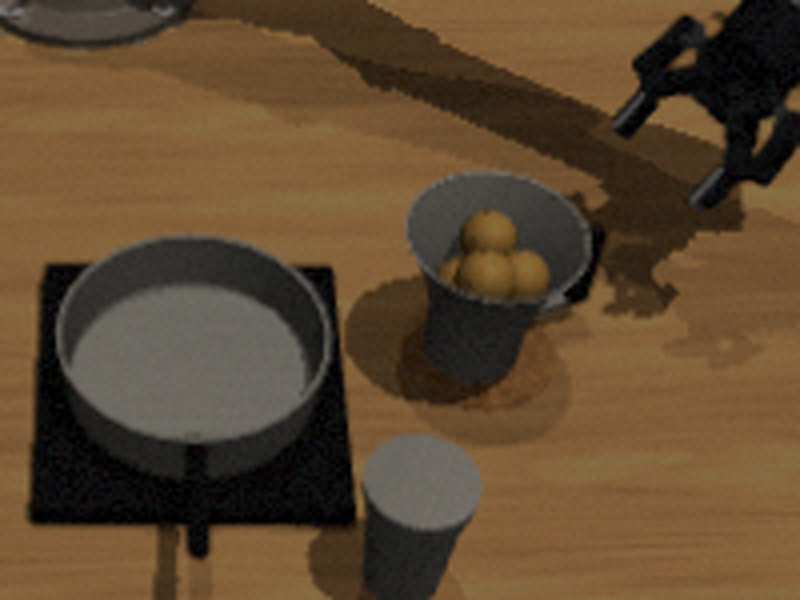

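```bash
python3 - <<'E'
from h import *
t=imaging.read_camera('top');s=imaging.read_camera('scene');o=bot.get_obs();w=imaging.read_camera('wrist')
print('scene rim',onz(s,[[354.75,159.5]],.133),'top rim',onz(t,[[159.8,221.6]],.133))
print('pan scene',onz(s,[[230+193/4,100+340/4]],.078))
Rc=rot(o['tool_rot']).as_matrix();T=np.array(o['eef_pos'])-.013*Rc[:,2]
print('tips mid pred scene',proj(s,T),'seen',[394.9,141.2])
print(proj(s,[T+.045*Rc[:,0],T-.045*Rc[:,0]]))
print('tips in wrist',proj(w,[T+.0425*Rc[:,0],T-.0425*Rc[:,0]],o))
E
```

```text
scene rim [[0.50667522 0.30772044 0.133     ]] top rim [[0.4962759  0.30094602 0.133     ]]
pan scene [[0.55498677 0.07780945 0.078     ]]
tips mid pred scene [[392.7575353  142.30151763]] seen [394.9, 141.2]
[[401.86163082 151.40098153]
 [383.9799212  133.55383794]]
tips in wrist [[332.72783339 251.51010106]
 [177.65478136 251.54361265]]
```

```bash
python3 - <<'E'
from h import *
Rt=jugR(-66,0,40);G=np.array([.4677,.3932,.058])
plan(G+.019*Rt[:,2],Rt,4)
E
```

```text
n=4 row: -1 0.026 -0.002 0.207 -0.004 -0.042 0.047
```

Emit:
apply_moves(moves="-1 0.026 -0.002 0.207 -0.004 -0.042 0.047;-1 0.026 -0.002 0.207 -0.004 -0.042 0.047;-1 0.026 -0.002 0.207 -0.004 -0.042 0.047;-1 0.026 -0.002 0.207 -0.004 -0.042 0.047;-1 0 0 0 0 0 0;-1 0 0 0 0 0 0")

```text
t: 6.25
eef_pos: [0.4727, 0.3802, 0.0429]
tool_rot: [0.336, 0.919, 0.195, 0.07]
contact_force: [0.1, -0.5, -0.1]
gripper_width: 0.998
```

```bash
python3 - <<'E'
from h import *
o=bot.get_obs();p=imaging.read_camera('wrist');save(p,'w2')
Rt=jugR(-66,0,40);G=np.array([.4677,.3932,.058])
print((np.array(o['eef_pos'])-G-.019*Rt[:,2])@Rt)
E
```

```text
[-0.00070591  0.00094213  0.00150428]
```

View pics/w2.png

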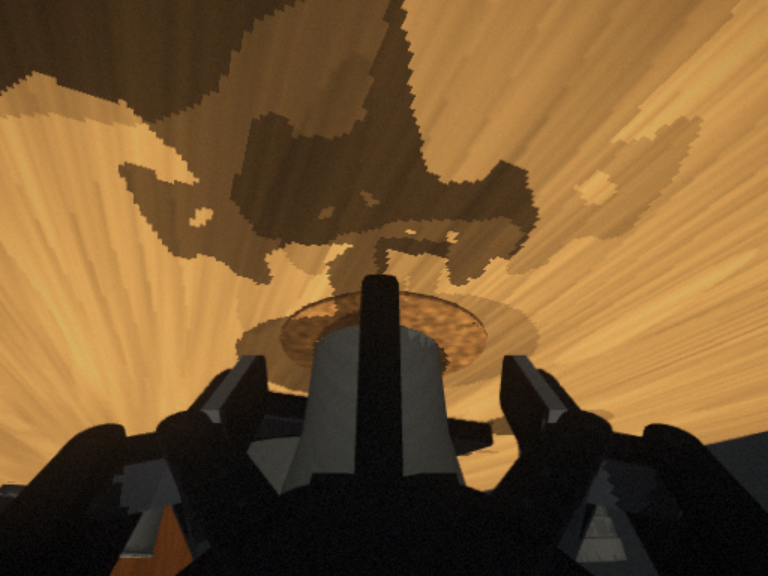

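Emit:
apply_moves(moves="1 0 0 0 0 0 0;1 0 0 0 0 0 0;1 0 0 0 0 0 0;1 0 0 0 0 0 0;1 0 0 0 0 0 0;1 0 0 0 0 0 0;1 0 0 0 0 0 0;1 0 0 0 0 0 0;1 0 0 0 0 0 0;1 0 0 0 0 0 0", force=118)

```text
t: 7.13
eef_pos: [0.4723, 0.3815, 0.0435]
tool_rot: [0.335, 0.919, 0.195, 0.071]
contact_force: [-3.5, 0.5, 5.9]
gripper_width: 0.149
```

```bash
python3 - <<'E'
from h import *
o=bot.get_obs();p=imaging.read_camera('wrist');save(p,'w3');print(o['eef_pos'],o['gripper_width'],o['contact_force'],o['q'].round(2))
Rc=rot(o['tool_rot']).as_matrix()
# lift straight up 120mm in 6 rows
P=np.array(o['eef_pos'])+[0,0,.18];plan(P,Rc,9,1)
E
```

```text
[0.47232415 0.38153528 0.04354182] 0.14869183036814743 [-3.47380743  0.51870251  5.85720717] [-1.34  0.85  0.4   1.67  0.31  1.09 -0.79]
n=9 row: 1 -0.000 0.107 -0.128 -0.000 0.000 -0.000
```

View pics/w3.png

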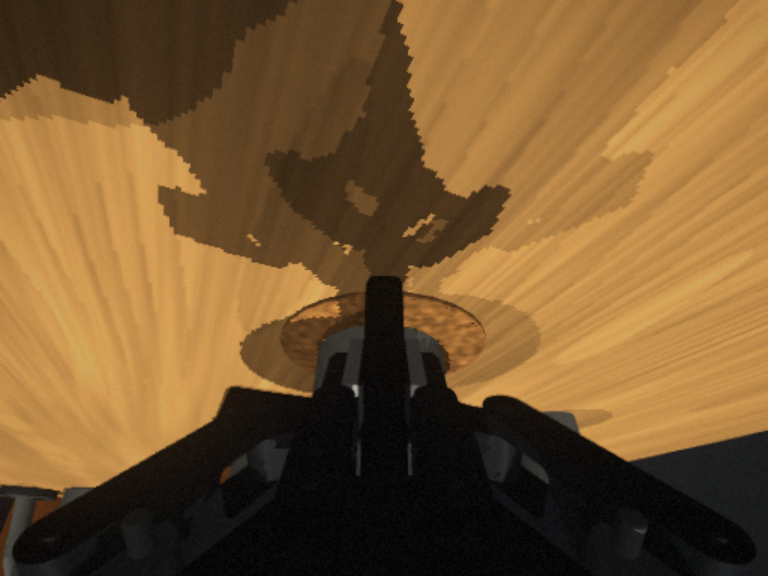

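Emit:
apply_moves(moves="1 0 0.05 -0.06 0 0 0;1 0 0.08 -0.096 0 0 0;1 0 0.08 -0.096 0 0 0;1 0 0.08 -0.096 0 0 0;1 0 0.08 -0.096 0 0 0;1 0 0.08 -0.096 0 0 0;1 0 0.08 -0.096 0 0 0;1 0 0.08 -0.096 0 0 0;1 0 0.08 -0.096 0 0 0;1 0 0.08 -0.096 0 0 0;1 0 0.08 -0.096 0 0 0;1 0 0.04 -0.048 0 0 0")

```text
t: 8.18
eef_pos: [0.473, 0.3825, 0.2126]
tool_rot: [0.334, 0.919, 0.195, 0.072]
contact_force: [0.2, 0.4, -5.1]
gripper_width: 0.148
```

```bash
python3 - <<'E'
from h import *
import pickle
o=bot.get_obs();print(o['eef_pos'],o['tool_rot'],o['contact_force'],o['gripper_width'])
t=imaging.read_camera('top');s=imaging.read_camera('scene');w=imaging.read_camera('wrist')
def crop(p,n,x0,y0,x1,y1,f):
    cv2.imwrite('pics/'+n+'.png',cv2.resize(p['image'][y0:y1,x0:x1,::-1],None,fx=f,fy=f,interpolation=cv2.INTER_CUBIC))
crop(t,'tj3',100,130,290,260,4);crop(s,'sj3',230,80,430,230,4);save(w,'w4')
E
```

```text
[0.47297887 0.38245803 0.21261469] [0.33433077 0.91929885 0.19482672 0.07179903] [ 0.23567243  0.39884408 -5.07456405] 0.147553337031888
```

View pics/tj3.png

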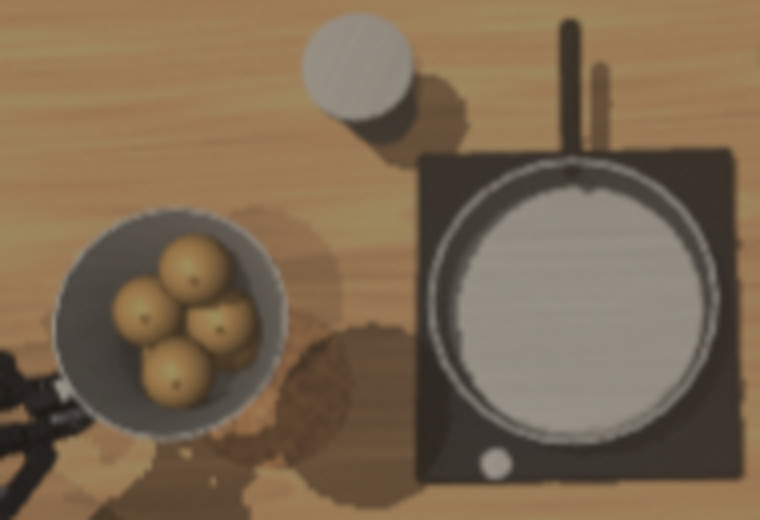

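View pics/sj3.png

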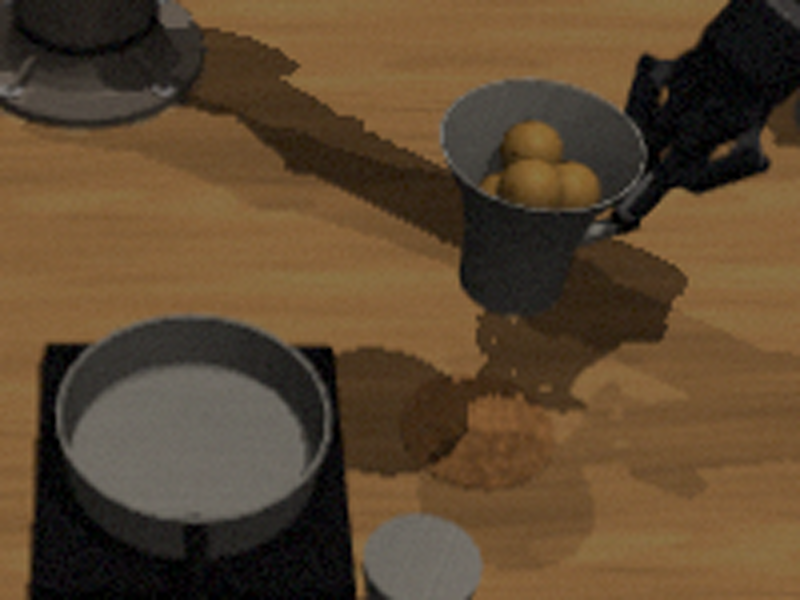

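View pics/w4.png

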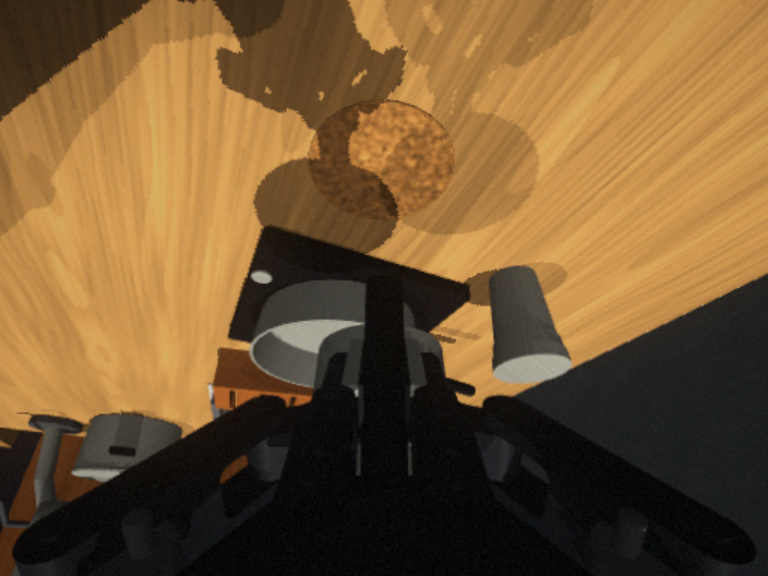

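```bash
python3 - <<'E'
from h import *
o=bot.get_obs();w=imaging.read_camera('wrist');t=imaging.read_camera('top');s=imaging.read_camera('scene')
def circfit(p,uv,z,oo=None):
    X=onz(p,uv,z,oo)[:,:2];A=np.c_[2*X,np.ones(len(X))];b=(X**2).sum(1);c=np.linalg.lstsq(A,b,rcond=None)[0]
    return c[:2].round(4),np.sqrt(c[2]+c[:2]@c[:2]).round(4)
print('mat wrist',circfit(w,np.array([[309,162],[454,157],[385,98],[320,118],[440,120],[448,190],[330,205],[395,221]])/1.5,.003,o))
f=lambda L,o,k:np.array(L,float)/k+np.array(o)
print('mat scene',circfit(s,f([[401,425],[557,430],[440,380],[425,478],[490,489],[545,465]],(230,80),4),.003))
print('mat top',circfit(t,f([[352,375],[320,318],[250,463],[205,435],[340,415]],(100,130),4),.003))
print('pan scene',circfit(s,f([[57,415],[330,408],[190,316],[195,520],[88,352],[300,352]],(230,80),4),.078))
print('pan top',circfit(t,f([[430,300],[718,300],[572,158],[574,442],[470,200],[680,200]],(100,130),4),.078))
X=onz(w,np.array([[266,227],[470,290],[230,332]])/1.5,.022,o);print('plate w',X.round(4),np.linalg.norm(X[0]-X[1]),np.linalg.norm(X[0]-X[2]))
print('rim jug now top',circfit(t,f([[55,322],[288,322],[172,208],[172,440]],(100,130),4),.133+.169))
print('rim jug now scene',circfit(s,f([[443,140],[647,155],[530,78],[550,211]],(230,80),4),.133+.169))
E
```

```text
mat wrist (array([0.502 , 0.3117]), np.float64(0.0637))
mat scene (array([0.5084, 0.3119]), np.float64(0.0624))
mat top (array([0.5022, 0.3077]), np.float64(0.0612))
pan scene (array([0.5474, 0.0797]), np.float64(0.1026))
pan top (array([0.5414, 0.0734]), np.float64(0.1033))
plate w [[ 0.4248  0.2214  0.022 ]
 [ 0.6588  0.209   0.022 ]
 [ 0.4173 -0.0129  0.022 ]] 0.23429573311619034 0.23436622771251092
rim jug now top (array([0.4999, 0.3029]), np.float64(0.0688))
rim jug now scene (array([0.5063, 0.3097]), np.float64(0.0689))
```

```bash
cat >> h.py <<'E'
def T4(Rm,p):
    T=np.eye(4);T[:3,:3]=Rm;T[:3,3]=p;return T
T_tcp0=T4(rot([.335,.919,.195,.071]).as_matrix(),[.4723,.3815,.0435])
YAW=-66
T_jug0=T4(R.from_euler('z',YAW,degrees=True).as_matrix(),[.5035,.3065,.003])
REL=np.linalg.inv(T_jug0)@T_tcp0
def tcp_for_lip(L,tilt,yaw=YAW):
    Rj=R.from_euler('z',yaw,degrees=True).as_matrix()@R.from_euler('y',tilt,degrees=True).as_matrix()
    p=np.array(L)-Rj@[.07,0,.13]
    T=T4(Rj,p)@REL; return T[:3,3],T[:3,:3]
def lip_now():
    o=bot.get_obs();T=T4(rot(o['tool_rot']).as_matrix(),o['eef_pos'])@np.linalg.inv(REL)
    e=np.degrees(np.arccos(T[2,2])); return (T@[.07,0,.13,1])[:3].round(4),e.round(2)
E
python3 - <<'E'
from h import *
print(lip_now())
C=np.array([.5445,.0765]);u=np.array([.407,-.9135])
L=C-.03*u;print(L)
P,Rt=tcp_for_lip([*L,.165],46);print(P);n,row=plan(P,Rt,None,1)
E
```

```text
(array([0.5317, 0.243 , 0.2986]), np.float64(0.11))
[0.53229  0.103905]
[0.46521119 0.25949012 0.21159664]
n=13 row: 1 -0.036 0.069 0.022 0.885 0.001 0.001
```

Emit:
apply_moves(moves="1 -0.018 0.035 0.011 0.443 0 0;1 -0.018 0.035 0.011 0.443 0 0;1 -0.018 0.035 0.011 0.443 0 0;1 -0.018 0.035 0.011 0.443 0 0;1 -0.018 0.035 0.011 0.443 0 0;1 -0.018 0.035 0.011 0.443 0 0;1 -0.018 0.035 0.011 0.443 0 0;1 -0.018 0.035 0.011 0.443 0 0;1 -0.018 0.035 0.011 0.443 0 0;1 -0.018 0.035 0.011 0.443 0 0;1 -0.018 0.035 0.011 0.443 0 0;1 -0.018 0.035 0.011 0.443 0 0")

```text
t: 9.48
eef_pos: [0.4695, 0.3242, 0.2218]
tool_rot: [0.158, 0.965, 0.205, 0.033]
contact_force: [-0.4, -0.7, -5.0]
gripper_width: 0.147
```

```bash
python3 - <<'E'
from h import *
print(lip_now())
P,Rt=tcp_for_lip([.5323,.1039,.165],46);n,row=plan(P,Rt,12,1)
o=bot.get_obs();print(o['q'].round(2))
E
```

```text
(array([0.5382, 0.1649, 0.2499]), np.float64(21.43))
n=12 row: 1 -0.021 0.039 0.012 0.512 -0.000 0.000
[-1.19  0.4   0.4   1.79  0.17  1.11 -0.47]
```

Emit:
apply_moves(moves="1 -0.021 0.039 0.012 0.512 0 0;1 -0.021 0.039 0.012 0.512 0 0;1 -0.021 0.039 0.012 0.512 0 0;1 -0.021 0.039 0.012 0.512 0 0;1 -0.021 0.039 0.012 0.512 0 0;1 -0.021 0.039 0.012 0.512 0 0;1 -0.021 0.039 0.012 0.512 0 0;1 -0.021 0.039 0.012 0.512 0 0;1 -0.021 0.039 0.012 0.512 0 0;1 -0.021 0.039 0.012 0.512 0 0;1 -0.021 0.039 0.012 0.512 0 0;1 -0.021 0.039 0.012 0.512 0 0")

```text
t: 10.48
eef_pos: [0.4652, 0.2588, 0.2121]
tool_rot: [-0.05, 0.977, 0.207, -0.011]
contact_force: [-0.7, -0.4, -5.3]
gripper_width: 0.146
```

```bash
cat >> h.py <<'E'
def look(n):
    t=imaging.read_camera('top');s=imaging.read_camera('scene')
    a=cv2.resize(t['image'][120:270,120:320,::-1],None,fx=2,fy=2,interpolation=cv2.INTER_CUBIC)
    b=cv2.resize(s['image'][80:230,210:410,::-1],None,fx=2,fy=2,interpolation=cv2.INTER_CUBIC)
    cv2.imwrite('pics/'+n+'.png',np.hstack([a,b]))
E
python3 - <<'E'
from h import *
print(lip_now());look('p1')
P,Rt=tcp_for_lip([.5323,.1039,.13],54);n,row=plan(P,Rt,6,1)
o=bot.get_obs();print(o['q'].round(2),o['contact_force'])
E
```

```text
(array([0.5323, 0.1032, 0.1656]), np.float64(45.95))
n=6 row: 1 0.001 0.010 0.015 0.341 0.000 -0.011
[-0.84  0.27  0.34  1.94 -0.23  0.95  0.03] [-0.78177756  0.23048826 -5.29136185]
```

View pics/p1.png

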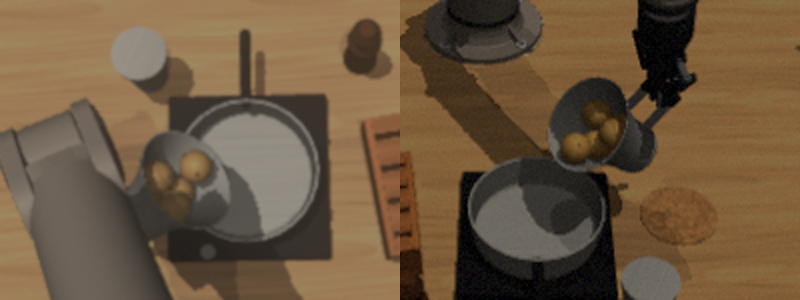

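Emit:
apply_moves(moves="1 0.001 0.01 0.015 0.341 0 -0.011;1 0.001 0.01 0.015 0.341 0 -0.011;1 0.001 0.01 0.015 0.341 0 -0.011;1 0.001 0.01 0.015 0.341 0 -0.011;1 0.001 0.01 0.015 0.341 0 -0.011;1 0.001 0.01 0.015 0.341 0 -0.011;1 0 0 0 0 0 0;1 0 0 0 0 0 0")

```text
t: 11.25
eef_pos: [0.468, 0.2552, 0.2001]
tool_rot: [-0.118, 0.971, 0.208, -0.026]
contact_force: [0.4, -0.3, -4.4]
gripper_width: 0.148
```

```bash
python3 - <<'E'
from h import *
print(lip_now());look('p2')
for a in (57,60):
    P,Rt=tcp_for_lip([.5323,.1039,.13],a);n,row=plan(P,Rt,4,1)
E
```

```text
(array([0.5325, 0.1072, 0.1305]), np.float64(53.95))
n=4 row: 1 -0.002 0.011 -0.020 0.189 0.001 0.021
n=4 row: 1 -0.002 0.015 -0.039 0.376 0.002 0.020
```

View pics/p2.png

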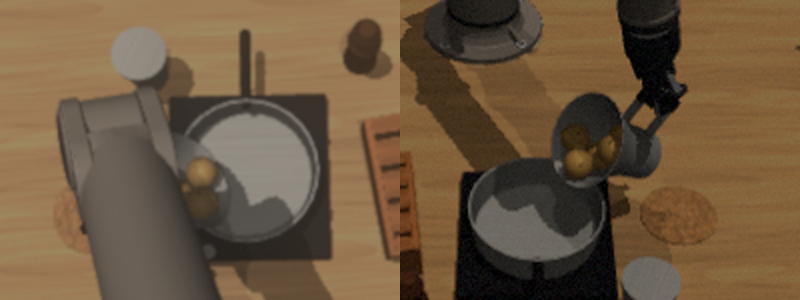

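Emit:
apply_moves(moves="1 -0.002 0.011 -0.02 0.189 0 0.02;1 -0.002 0.011 -0.02 0.189 0 0.02;1 -0.002 0.011 -0.02 0.189 0 0.02;1 -0.002 0.011 -0.02 0.189 0 0.02;1 0 0 0 0 0 0;1 0 0 0 0 0 0;1 0 0 0 0 0 0;1 0 0 0 0 0 0")

```text
t: 12.02
eef_pos: [0.4702, 0.2483, 0.2081]
tool_rot: [-0.144, 0.968, 0.205, -0.031]
contact_force: [-0.2, -0.6, -4.9]
gripper_width: 0.151
```

```bash
python3 - <<'E'
from h import *
print(lip_now());look('p3')
for a in (60,):
    P,Rt=tcp_for_lip([.5323,.1039,.13],a);n,row=plan(P,Rt,4,1)
E
```

```text
(array([0.5322, 0.1037, 0.1299]), np.float64(57.06))
n=4 row: 1 0.000 0.003 -0.019 0.184 0.001 -0.002
```

View pics/p3.png

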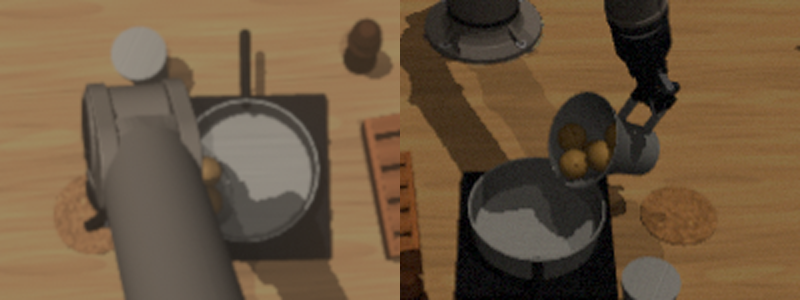

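Emit:
apply_moves(moves="1 0 0.003 -0.019 0.184 0 0;1 0 0.003 -0.019 0.184 0 0;1 0 0.003 -0.019 0.184 0 0;1 0 0.003 -0.019 0.184 0 0;1 0 0 0 0 0 0;1 0 0 0 0 0 0;1 0 0 0 0 0 0;1 0 0 0 0 0 0;1 0 0 0 0 0 0")

```text
t: 12.87
eef_pos: [0.4718, 0.2444, 0.2163]
tool_rot: [-0.169, 0.963, 0.204, -0.037]
contact_force: [0.8, 0.5, -5.4]
gripper_width: 0.148
```

```bash
python3 - <<'E'
from h import *
print(lip_now());look('p4')
for a in (62,):
    P,Rt=tcp_for_lip([.5323,.1039,.13],a);n,row=plan(P,Rt,4,1)
E
```

```text
(array([0.5322, 0.1037, 0.1301]), np.float64(60.0))
n=4 row: 1 0.000 0.002 -0.012 0.125 0.001 -0.002
```

View pics/p4.png

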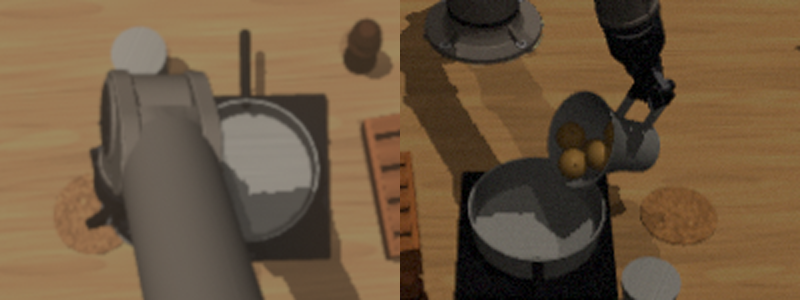

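Emit:
apply_moves(moves="1 0 0.003 -0.0155 0.15 0 0;1 0 0.003 -0.0155 0.15 0 0;1 0 0.003 -0.0155 0.15 0 0;1 0 0.003 -0.0155 0.15 0 0;1 0 0 0 0 0 0;1 0 0 0 0 0 0;1 0 0 0 0 0 0;1 0 0 0 0 0 0;1 0 0 0 0 0 0")

```text
t: 13.72
eef_pos: [0.4735, 0.2408, 0.2228]
tool_rot: [-0.189, 0.96, 0.204, -0.041]
contact_force: [-0.1, -0.9, -4.7]
gripper_width: 0.146
```

```bash
python3 - <<'E'
from h import *
print(lip_now());look('p5')
E
```

```text
(array([0.5323, 0.1034, 0.1302]), np.float64(62.4))
```

View pics/p5.png

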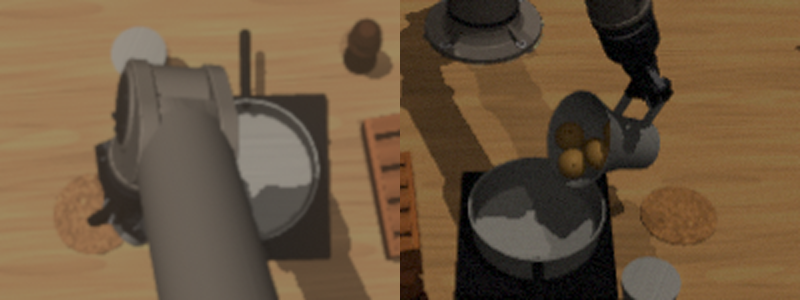

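Emit:
apply_moves(moves="1 0 0.003 -0.0155 0.15 0 0;1 0 0.003 -0.0155 0.15 0 0;1 0 0.003 -0.0155 0.15 0 0;1 0 0.003 -0.0155 0.15 0 0;1 0 0 0 0 0 0;1 0 0 0 0 0 0;1 0 0 0 0 0 0;1 0 0 0 0 0 0;1 0 0 0 0 0 0")

```text
t: 14.57
eef_pos: [0.4753, 0.2369, 0.229]
tool_rot: [-0.209, 0.956, 0.203, -0.045]
contact_force: [0.3, 0.4, -5.5]
gripper_width: 0.148
```

```bash
python3 - <<'E'
from h import *
print(lip_now());look('p6')
E
```

```text
(array([0.5324, 0.1032, 0.1303]), np.float64(64.8))
```

View pics/p6.png

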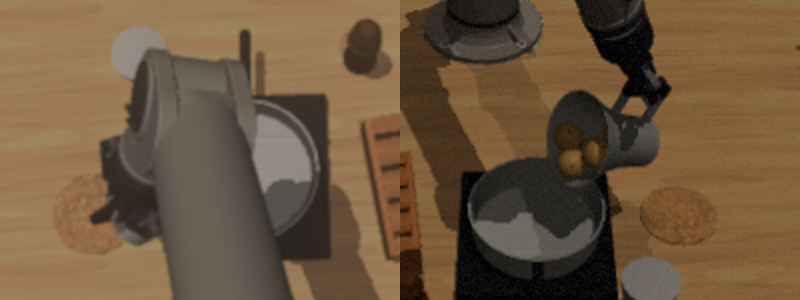

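Emit:
apply_moves(moves="1 0 0.003 -0.0155 0.15 0 0;1 0 0.003 -0.0155 0.15 0 0;1 0 0.003 -0.0155 0.15 0 0;1 0 0.003 -0.0155 0.15 0 0;1 0 0 0 0 0 0;1 0 0 0 0 0 0;1 0 0 0 0 0 0;1 0 0 0 0 0 0;1 0 0 0 0 0 0")

```text
t: 15.42
eef_pos: [0.4771, 0.2328, 0.2352]
tool_rot: [-0.229, 0.951, 0.202, -0.049]
contact_force: [0.5, 0.5, -4.5]
gripper_width: 0.148
```

```bash
python3 - <<'E'
from h import *
print(lip_now());look('p7')
E
```

```text
(array([0.5326, 0.103 , 0.1304]), np.float64(67.2))
```

View pics/p7.png

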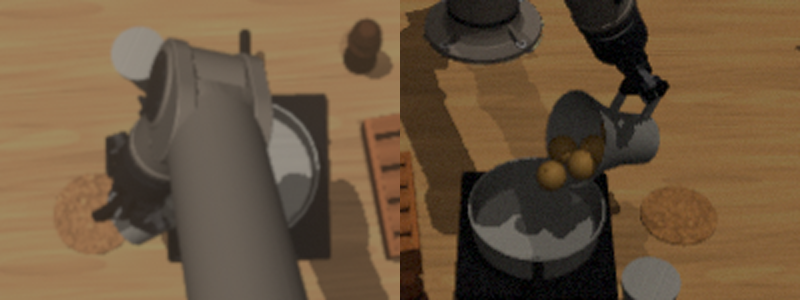

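Emit:
apply_moves(moves="1 0 0 0 0 0 0;1 0 0 0 0 0 0;1 0 0 0 0 0 0;1 0 0 0 0 0 0;1 0 0 0 0 0 0;1 0 0 0 0 0 0")

```text
t: 16.02
eef_pos: [0.4773, 0.2325, 0.2352]
tool_rot: [-0.229, 0.951, 0.201, -0.049]
contact_force: [-0.2, 0.3, -3.1]
gripper_width: 0.146
```

```bash
cat >> h.py <<'E'
def look2(n):
    s=imaging.read_camera('scene')
    b=cv2.resize(s['image'][100:200,230:350,::-1],None,fx=5,fy=5,interpolation=cv2.INTER_CUBIC)
    cv2.imwrite('pics/'+n+'.png',np.clip(b.astype(float)*1.5,0,255).astype(np.uint8))
E
python3 - <<'E'
from h import *
print(lip_now());look2('p8')
E
```

```text
(array([0.5327, 0.1028, 0.1305]), np.float64(67.19))
```

View pics/p8.png

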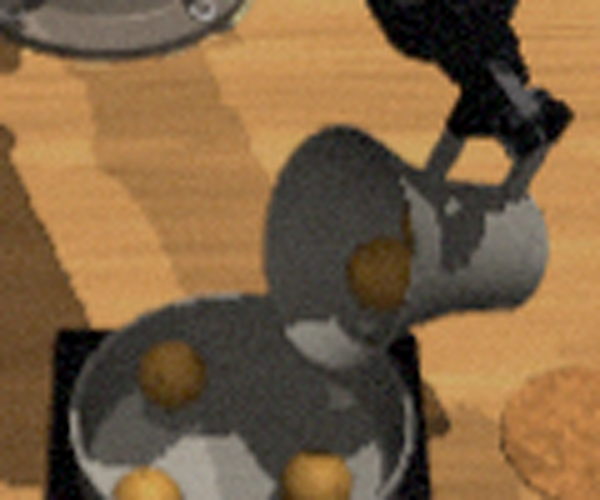

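Emit:
apply_moves(moves="1 0 -0.01 0.05 -0.5 0 0;1 0 -0.013 0.0775 -0.75 0 0;1 0 -0.013 0.0775 -0.75 0 0;1 0 -0.013 0.0775 -0.75 0 0;1 0 -0.013 0.05 -0.75 0 0;1 0 -0.02 0.03 -0.75 0 0;1 0 -0.03 0 -0.75 0 0;1 0 -0.03 0 -0.5 0 0")

```text
t: 16.73
eef_pos: [0.4636, 0.2629, 0.1991]
tool_rot: [-0.043, 0.977, 0.208, -0.01]
contact_force: [0.0, -0.3, -3.8]
gripper_width: 0.147
```

```bash
python3 - <<'E'
from h import *
print(lip_now());look2('p9');look('p9b')
E
```

```text
(array([0.531 , 0.1067, 0.1552]), np.float64(45.1))
```

View pics/p9.png

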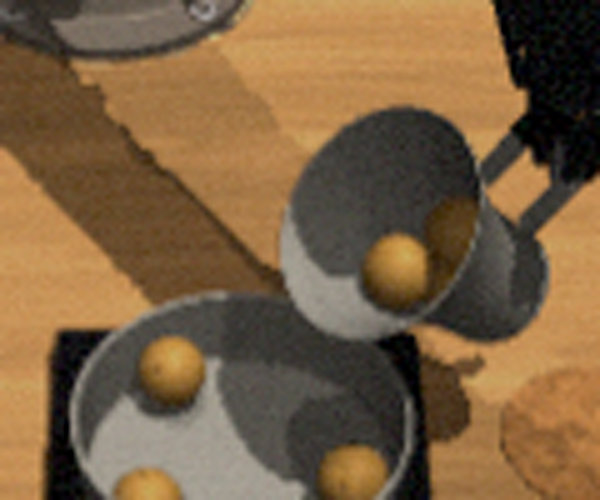

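View pics/p9b.png

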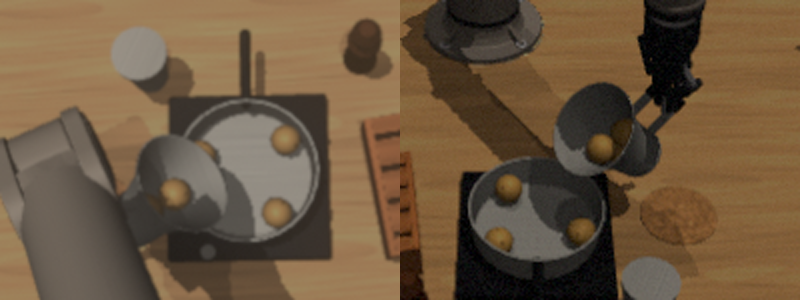

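```bash
python3 - <<'E'
from h import *
P=T_tcp0[:3,3]+[.0022,.0035,.15];plan(P,T_tcp0[:3,:3],20,1)
E
```

```text
n=20 row: 1 0.025 -0.045 -0.010 -0.566 0.000 0.002
```

Emit:
apply_moves(moves="1 0.025 -0.045 -0.01 -0.4 0 0;1 0.025 -0.045 -0.01 -0.566 0 0.002;1 0.025 -0.045 -0.01 -0.566 0 0.002;1 0.025 -0.045 -0.01 -0.566 0 0.002;1 0.025 -0.045 -0.01 -0.566 0 0.002;1 0.025 -0.045 -0.01 -0.566 0 0.002;1 0.025 -0.045 -0.01 -0.566 0 0.002;1 0.025 -0.045 -0.01 -0.566 0 0.002;1 0.025 -0.045 -0.01 -0.566 0 0.002;1 0.025 -0.045 -0.01 -0.566 0 0.002;1 0.025 -0.045 -0.01 -0.566 0 0.002;1 0.025 -0.045 -0.01 -0.566 0 0.002")

```text
t: 17.88
eef_pos: [0.4711, 0.3357, 0.2057]
tool_rot: [0.181, 0.962, 0.202, 0.037]
contact_force: [-0.3, -0.2, -4.2]
gripper_width: 0.144
```

```bash
python3 - <<'E'
from h import *
print(lip_now());look('p10')
P=T_tcp0[:3,3]+[.0022,.0035,.12];plan(P,T_tcp0[:3,:3],11,1)
E
```

```text
(array([0.5385, 0.1776, 0.242 ]), np.float64(18.7))
n=11 row: 1 0.018 -0.042 0.012 -0.427 0.002 0.002
```

View pics/p10.png

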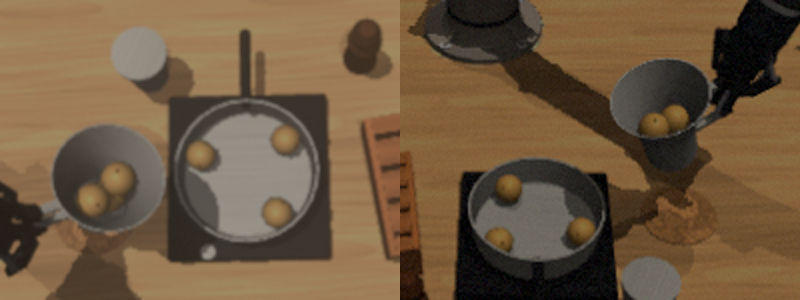

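Emit:
apply_moves(moves="1 0.018 -0.042 0.012 -0.427 0.002 0.002;1 0.018 -0.042 0.012 -0.427 0.002 0.002;1 0.018 -0.042 0.012 -0.427 0.002 0.002;1 0.018 -0.042 0.012 -0.427 0.002 0.002;1 0.018 -0.042 0.012 -0.427 0.002 0.002;1 0.018 -0.042 0.012 -0.427 0.002 0.002;1 0.018 -0.042 0.012 -0.427 0.002 0.002;1 0.018 -0.042 0.012 -0.427 0.002 0.002;1 0.018 -0.042 0.012 -0.427 0.002 0.002;1 0.018 -0.042 0.012 -0.427 0.002 0.002;1 0.018 -0.042 0.012 -0.427 0.002 0.002;1 0 0 0 0 0 0")

```text
t: 18.98
eef_pos: [0.4747, 0.3844, 0.1622]
tool_rot: [0.337, 0.918, 0.195, 0.071]
contact_force: [-0.5, -0.2, -4.3]
gripper_width: 0.147
```

```bash
python3 - <<'E'
from h import *
print(lip_now())
w=imaging.read_camera('wrist');save(w,'w5')
t=imaging.read_camera('top');s=imaging.read_camera('scene')
def crop(p,n,x0,y0,x1,y1,f):
    cv2.imwrite('pics/'+n+'.png',cv2.resize(p['image'][y0:y1,x0:x1,::-1],None,fx=f,fy=f,interpolation=cv2.INTER_CUBIC))
crop(t,'tj4',100,150,230,270,6);crop(s,'sj4',300,90,430,210,6)
P=T_tcp0[:3,3]+[.0022,.0035,.01];plan(P,T_tcp0[:3,:3],8,1)
E
```

```text
(array([0.5345, 0.2459, 0.2523]), np.float64(0.25))
n=8 row: 1 -0.001 -0.077 0.086 0.004 0.001 -0.006
```

View pics/tj4.png

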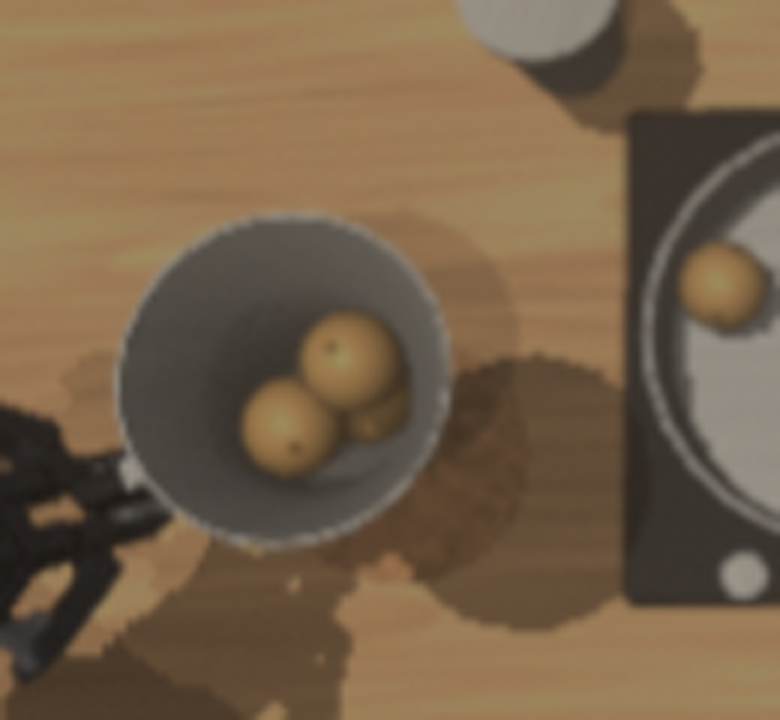

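View pics/sj4.png

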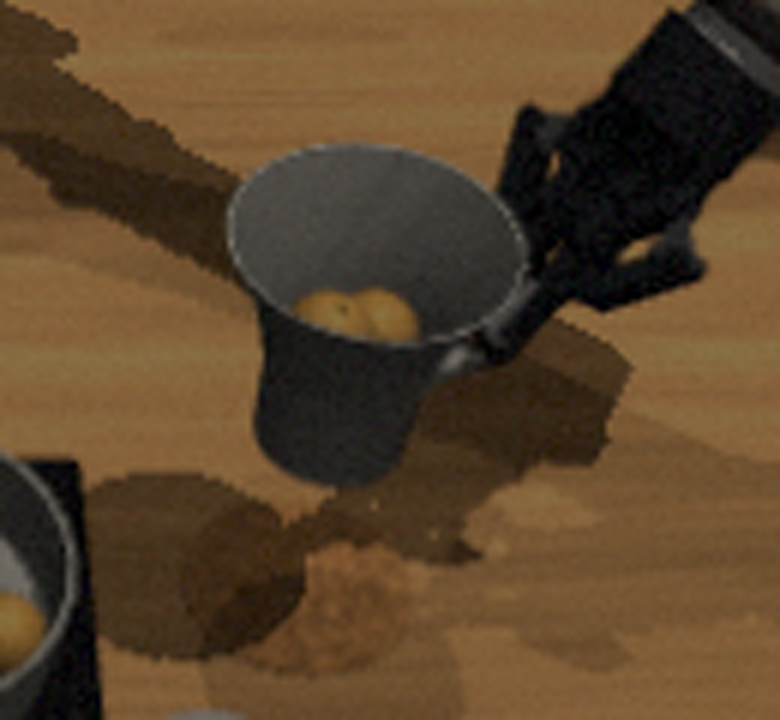

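```bash
cat >> h.py <<'E'
def circfit(p,uv,z,oo=None):
    X=onz(p,uv,z,oo)[:,:2];A=np.c_[2*X,np.ones(len(X))];b=(X**2).sum(1);c=np.linalg.lstsq(A,b,rcond=None)[0]
    return c[:2].round(4),np.sqrt(c[2]+c[:2]@c[:2]).round(4)
E
python3 - <<'E'
from h import *
t=imaging.read_camera('top');s=imaging.read_camera('scene')
f=lambda L,o,k:np.array(L,float)/k+np.array(o)
z=.2517
print(circfit(t,f([[118,380],[450,375],[285,213],[282,548],[165,270],[400,260],[165,498],[405,498]],(100,150),6),z))
print(circfit(s,f([[228,220],[528,265],[350,143],[405,345],[270,162],[480,180],[440,338],[300,318]],(300,90),6),z))
# foot circle in scene z=.1217
print('foot scene',circfit(s,f([[256,432],[300,472],[345,486],[385,474],[402,450]],(300,90),6),.1217))
# mat in top/scene again
print('mat top',circfit(t,f([[527,440],[505,520],[425,578],[370,573],[515,400]],(100,150),6),.003))
E
```

```text
(array([0.5014, 0.3046]), np.float64(0.0688))
(array([0.5073, 0.3104]), np.float64(0.0693))
foot scene (array([0.5046, 0.3112]), np.float64(0.0372))
mat top (array([0.5003, 0.3064]), np.float64(0.0607))
```

Emit:
apply_moves(moves="1 0 -0.05 0.06 0 0 0;1 0 -0.074 0.088 0 0 0;1 0 -0.074 0.088 0 0 0;1 0 -0.074 0.088 0 0 0;1 0 -0.074 0.088 0 0 0;1 0 -0.074 0.088 0 0 0;1 0 -0.074 0.088 0 0 0;1 0 -0.05 0.07 0 0 0;1 0 0 0 0 0 0")

```text
t: 19.98
eef_pos: [0.4757, 0.3805, 0.0593]
tool_rot: [0.337, 0.919, 0.194, 0.07]
contact_force: [0.1, -0.1, -3.2]
gripper_width: 0.146
```

```bash
python3 - <<'E'
from h import *
print(lip_now(),bot.get_obs()['eef_pos'])
P=T_tcp0[:3,3]+[.0027,.0047,.0008];plan(P,T_tcp0[:3,:3],6,1)
E
```

```text
(array([0.535 , 0.2418, 0.1494]), np.float64(0.24)) [0.47566599 0.38051686 0.05932739]
n=6 row: 1 0.002 -0.019 0.011 0.009 0.007 -0.001
```

Emit:
apply_moves(moves="1 0.002 -0.019 0.011 0.009 0.007 0;1 0.002 -0.019 0.011 0.009 0.007 0;1 0.002 -0.019 0.011 0.009 0.007 0;1 0.002 -0.019 0.011 0.009 0.007 0;1 0.002 -0.019 0.011 0.009 0.007 0;1 0.002 -0.019 0.011 0.009 0.007 0;1 0 0 0 0 0 0")

```text
t: 20.57
eef_pos: [0.4756, 0.3874, 0.0468]
tool_rot: [0.334, 0.92, 0.194, 0.072]
contact_force: [-0.7, -0.6, -3.0]
gripper_width: 0.142
```

```bash
python3 - <<'E'
from h import *
print(lip_now(),bot.get_obs()['eef_pos'],bot.get_obs()['contact_force'])
w=imaging.read_camera('wrist');save(w,'w6')
E
```

```text
(array([0.5351, 0.2481, 0.136 ]), np.float64(0.24)) [0.4756063  0.38735305 0.04683438] [-0.73290476 -0.60197724 -2.96911539]
```

View pics/w6.png

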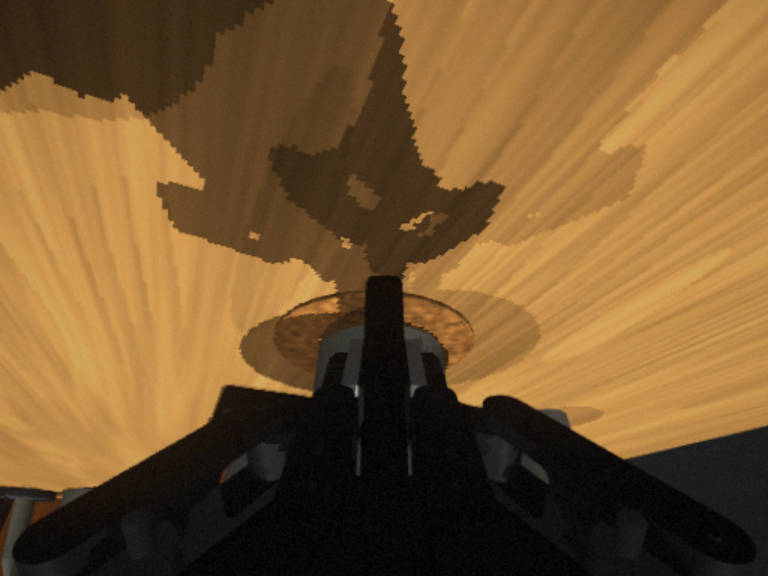

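Emit:
apply_moves(moves="1 -0.012 0 0 0 0 0;1 -0.013 0 0 0 0 0;1 0 -0.004 0.006 0 0 0;1 0 -0.004 0.006 0 0 0;1 0 -0.003 0.004 0 0 0;1 0 -0.003 0.004 0 0 0;1 0 0 0 0 0 0")

```text
t: 21.2
eef_pos: [0.4733, 0.3856, 0.0444]
tool_rot: [0.334, 0.92, 0.194, 0.072]
contact_force: [0.0, 0.3, -2.1]
gripper_width: 0.15
```

```bash
python3 - <<'E'
from h import *
print(lip_now(),bot.get_obs()['eef_pos'],bot.get_obs()['contact_force'])
w=imaging.read_camera('wrist');save(w,'w7')
s=imaging.read_camera('scene');t=imaging.read_camera('top')
a=cv2.resize(s['image'][110:220,290:400,::-1],None,fx=4,fy=4,interpolation=cv2.INTER_CUBIC);a=np.clip(a*1.5,0,255).astype(np.uint8)
b=cv2.resize(w['image'][180:270,160:340,::-1],None,fx=4,fy=4,interpolation=cv2.INTER_CUBIC)
cv2.imwrite('pics/sj5.png',a);cv2.imwrite('pics/wj5.png',b)
E
```

```text
(array([0.5327, 0.2464, 0.1336]), np.float64(0.23)) [0.4733221  0.38562754 0.04436378] [ 0.03021808  0.25535434 -2.10886466]
```

View pics/sj5.png

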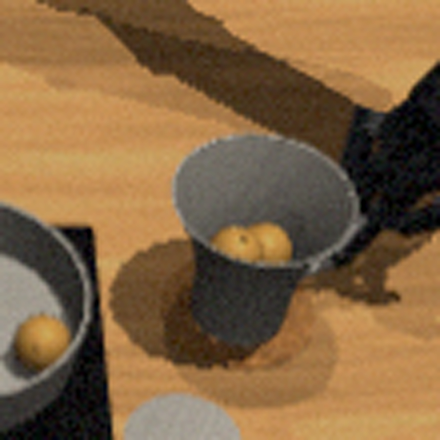

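View pics/wj5.png

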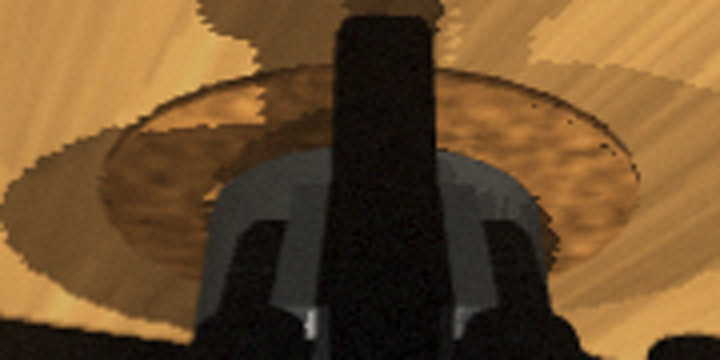

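```bash
python3 - <<'E'
from h import *
o=bot.get_obs();w=imaging.read_camera('wrist')
f=lambda L:np.array(L,float)/4+np.array([160,180])
X=onz(w,f([[385,63],[385,148]]),.003,o);print(X,np.linalg.norm(X[0]-X[1]))
X=onz(w,f([[385,63],[385,148]]),.004,o);print(np.linalg.norm(X[0]-X[1]))
print('mat',circfit(w,f([[100,180],[638,175],[170,112],[560,105],[440,68],[330,66],[570,265]]),.003,o))
print('foot',circfit(w,f([[225,185],[270,158],[310,149],[445,149],[490,163],[530,190]]),.004,o))
E
```

```text
[[0.48003467 0.3725556  0.003     ]
 [0.49317615 0.34306384 0.003     ]] 0.03228718882034251
0.03197824713972552
mat (array([0.5025, 0.3146]), np.float64(0.0607))
foot (array([0.5047, 0.3115]), np.float64(0.0376))
```

Emit:
apply_moves(moves="1 0 -0.004 0.004 0 0 0;1 0 -0.003 0.003 0 0 0;1 0 0 0 0 0 0;0.4 0 0 0 0 0 0;0.4 0 0 0 0 0 0;0.4 0 0 0 0 0 0;-1 0 0 0 0 0 0;-1 0 0 0 0 0 0;-1 0 0 0 0 0 0;-1 0 0 0 0 0 0;-1 0 0 0 0 0 0;-1 0 0 0 0 0 0")

```text
t: 22.4
eef_pos: [0.4732, 0.3857, 0.0431]
tool_rot: [0.334, 0.92, 0.194, 0.072]
contact_force: [0.3, -0.8, -1.2]
gripper_width: 0.999
```

```bash
python3 - <<'E'
from h import *
o=bot.get_obs();print(o['eef_pos'],o['contact_force'],o['gripper_width'])
Rc=rot(o['tool_rot']).as_matrix()
# then up to safe hub above rack
w=imaging.read_camera('wrist');save(w,'w8')
E
```

```text
[0.47319831 0.3857359  0.0431043 ] [ 0.32067178 -0.76169356 -1.22927147] 0.9993494955661114
```

View pics/w8.png

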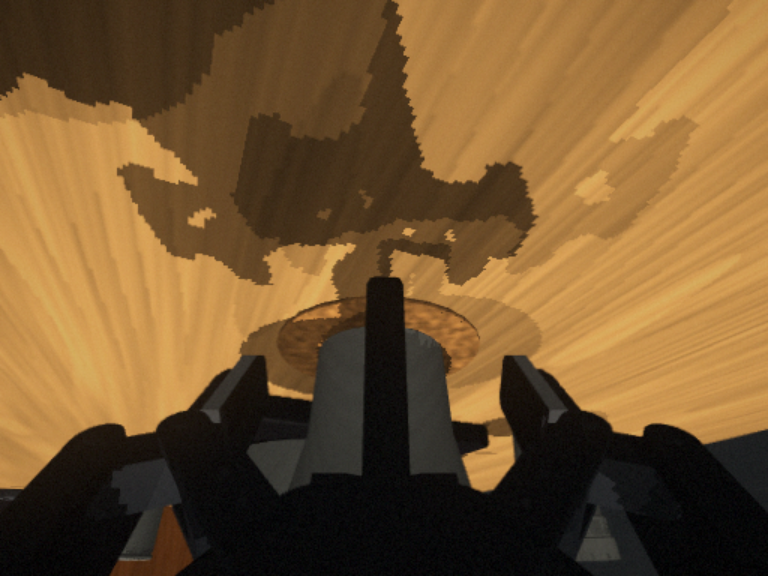

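Emit:
apply_moves(moves="-1 0 0 -0.12 0 0 0;-1 0 0 -0.25 0 0 0;-1 0 0 -0.3 0 0 0;-1 0 0 -0.3 0 0 0;-1 0 0 -0.3 0 0 0;-1 0 0.1 -0.2 0 0 0;-1 0 0 0 0 0 0")

```text
t: 23.03
eef_pos: [0.4308, 0.4852, 0.1911]
tool_rot: [0.33, 0.92, 0.195, 0.075]
contact_force: [1.0, 0.5, 1.0]
gripper_width: 1.001
```

```bash
python3 - <<'E'
from h import *
o=bot.get_obs();print(o['eef_pos'])
w=imaging.read_camera('wrist');save(w,'w9')
s=imaging.read_camera('scene');t=imaging.read_camera('top')
a=cv2.resize(s['image'][110:220,290:400,::-1],None,fx=4,fy=4,interpolation=cv2.INTER_CUBIC);a=np.clip(a*1.5,0,255).astype(np.uint8)
b=cv2.resize(t['image'][160:270,110:200,::-1],None,fx=4,fy=4,interpolation=cv2.INTER_CUBIC)
cv2.imwrite('pics/j6.png',np.hstack([a,b]))
E
```

```text
[0.43076825 0.48522536 0.19114706]
```

View pics/j6.png

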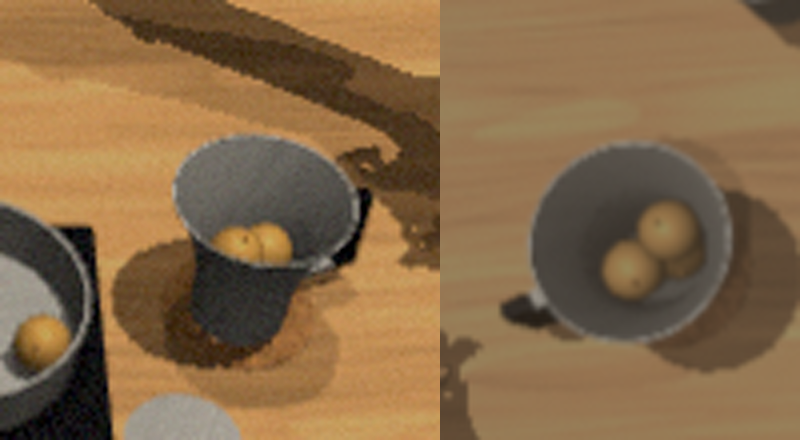

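View pics/w9.png

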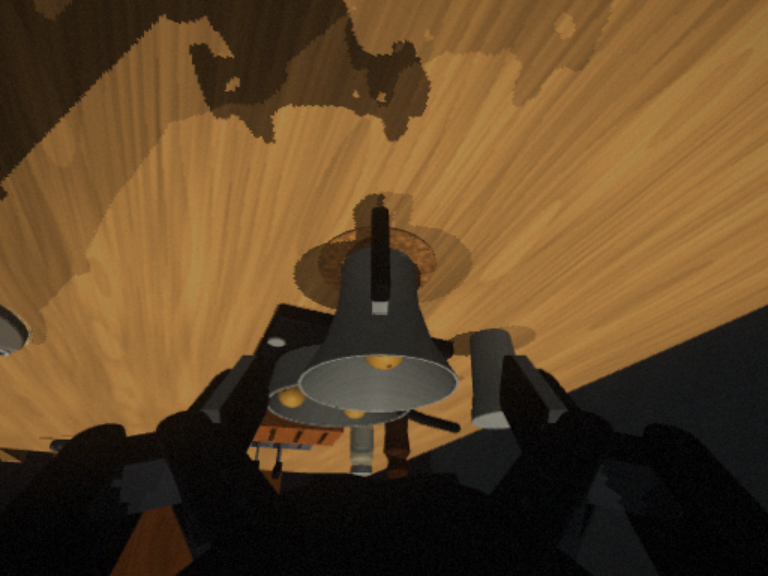

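```bash
cat >> h.py <<'E'
def downR(yaw):
    a=np.radians(yaw);return toolR([0,0,-1],[np.cos(a),np.sin(a),0])
E
python3 - <<'E'
from h import *
Rt=downR(6.5);P=np.array([.48,.38,.30])
n,r=plan(P,Rt,None,0.2)
n,r=plan(np.array([.545,-.345,.30]),Rt,24,0.2,cur=(P,Rt))
E
```

```text
n=11 row: 0.2 0.018 0.112 -0.050 0.900 -0.142 0.378
n=24 row: 0.2 -0.006 0.253 -0.000 0.000 0.000 0.000
```

Emit:
apply_moves(moves="0.2 0.018 0.112 -0.05 0.9 -0.142 0.378;0.2 0.018 0.112 -0.05 0.9 -0.142 0.378;0.2 0.018 0.112 -0.05 0.9 -0.142 0.378;0.2 0.018 0.112 -0.05 0.9 -0.142 0.378;0.2 0.018 0.112 -0.05 0.9 -0.142 0.378;0.2 0.018 0.112 -0.05 0.9 -0.142 0.378;0.2 0.018 0.112 -0.05 0.9 -0.142 0.378;0.2 0.018 0.112 -0.05 0.9 -0.142 0.378;0.2 0.018 0.112 -0.05 0.9 -0.142 0.378;0.2 0.018 0.112 -0.05 0.9 -0.142 0.378;0.2 0.018 0.112 -0.05 0.9 -0.142 0.378")

```text
t: 24.1
eef_pos: [0.4796, 0.3784, 0.2994]
tool_rot: [-0.001, 0.998, 0.055, -0.001]
contact_force: [0.1, -1.3, -0.3]
gripper_width: 0.398
```

Emit:
apply_moves(moves="0.2 -0.006 0.15 0 0 0 0;0.2 -0.006 0.253 0 0 0 0;0.2 -0.006 0.253 0 0 0 0;0.2 -0.006 0.253 0 0 0 0;0.2 -0.006 0.253 0 0 0 0;0.2 -0.006 0.253 0 0 0 0;0.2 -0.006 0.253 0 0 0 0;0.2 -0.006 0.253 0 0 0 0;0.2 -0.006 0.253 0 0 0 0;0.2 -0.006 0.253 0 0 0 0;0.2 -0.006 0.253 0 0 0 0;0.2 -0.006 0.253 0 0 0 0")

```text
t: 25.1
eef_pos: [0.5095, 0.0275, 0.2987]
tool_rot: [0.001, 0.998, 0.057, -0.002]
contact_force: [1.4, -0.6, -1.1]
gripper_width: 0.398
```

```bash
python3 - <<'E'
from h import *
o=bot.get_obs();print(o['eef_pos'],rot(o['tool_rot']).as_matrix().round(3).tolist())
plan(np.array([.545,-.345,.28]),downR(6.5),None,0.2)
E
```

```text
[0.50947244 0.02752396 0.29870003] [[0.993, 0.115, -0.003], [0.115, -0.993, -0.002], [-0.003, 0.002, -1.0]]
n=11 row: 0.2 -0.005 0.283 0.014 0.003 0.004 0.002
```

Emit:
apply_moves(moves="0.2 0 0.26 0.02 0 0 0;0.2 0 0.26 0.02 0 0 0;0.2 0 0.26 0.02 0 0 0;0.2 0 0.26 0.02 0 0 0;0.2 0 0.26 0.02 0 0 0;0.2 0 0 0 0 0 0;0.2 0 0 0 0 0 0;0.2 0 0 0 0 0 0")

```text
t: 25.77
eef_pos: [0.5277, -0.125, 0.287]
tool_rot: [0.0, 0.998, 0.057, -0.002]
contact_force: [0.4, 0.4, -1.1]
gripper_width: 0.402
```

```bash
python3 - <<'E'
from h import *
o=bot.get_obs();print(o['eef_pos'],rot(o['tool_rot']).as_matrix().round(3).tolist(),np.abs(o['joint_vel']).max())
w=imaging.read_camera('wrist');save(w,'wb1');np.savez('wb1.npz',im=w['image'],pos=o['eef_pos'],rot=o['tool_rot'])
E
```

```text
[ 0.52770892 -0.12496991  0.28695317] [[0.993, 0.114, -0.003], [0.114, -0.993, -0.0], [-0.003, -0.0, -1.0]] 0.019522075920849372
```

View pics/wb1.png

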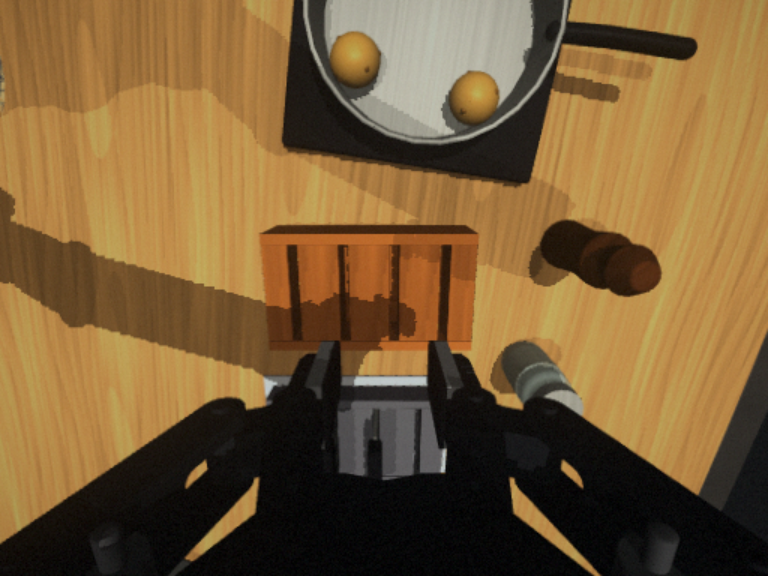

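```bash
python3 - <<'E'
import cv2,numpy as np
im=np.load('wb1.npz')['im']
a=cv2.resize(im[145:240,168:328,::-1],None,fx=5,fy=5,interpolation=cv2.INTER_CUBIC);cv2.imwrite('pics/wb1c.png',np.clip(a.astype(float)*1.4,0,255).astype(np.uint8))
E
```

```text
(no output)
```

View pics/wb1c.png

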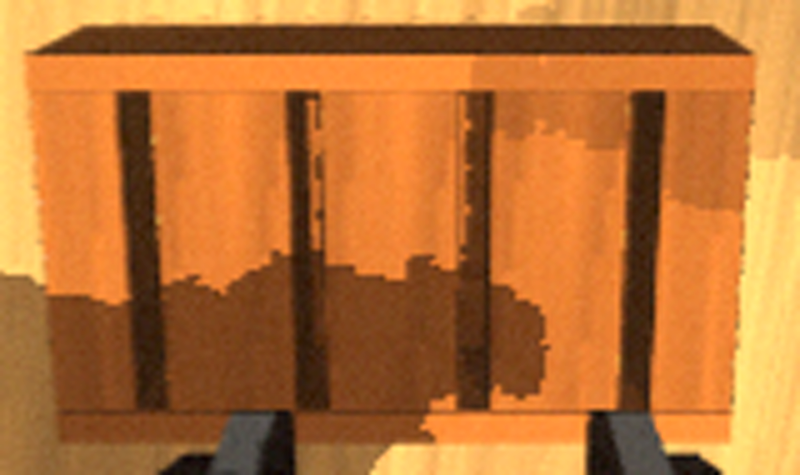

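```bash
python3 - <<'E'
from h import *
d=np.load('wb1.npz');o={'eef_pos':d['pos'],'tool_rot':d['rot']};w=imaging.read_camera('wrist')
f=lambda L:(np.array(L,float)+.5)/5-.5+np.array([168,145])
L=[[133.5,91],[150.5,408],[303.5,91],[312.5,408],[476,91],[473.5,408],[647,91],[635.5,408]]
X=onz(w,f(L),.065,o)
for a,b in zip(X[::2],X[1::2]): print(((a+b)/2).round(4),np.linalg.norm(a-b).round(4),np.degrees(np.arctan2((b-a)[0],-(b-a)[1])).round(2))
c=(X[::2]+X[1::2])/2
print(np.linalg.norm(np.diff(c,axis=0),axis=1),np.degrees(np.arctan2(*(c[-1]-c[0])[[1,0]])))
plan(np.array([.545,-.32,.287]),downR(6.5),None,0.2)
E
```

```text
[ 0.4464 -0.1747  0.065 ] 0.0956 5.84
[ 0.494  -0.1691  0.065 ] 0.0955 6.48
[ 0.5417 -0.1636  0.065 ] 0.0954 6.53
[ 0.5893 -0.1581  0.065 ] 0.0954 7.0
[0.0479752  0.04800658 0.04794441] 6.593243275972789
n=6 row: 0.2 -0.008 0.273 0.001 -0.001 0.004 0.007
```

Emit:
apply_moves(moves="0.2 -0.008 0.273 0 0 0 0;0.2 -0.008 0.273 0 0 0 0;0.2 -0.008 0.273 0 0 0 0;0.2 -0.008 0.273 0 0 0 0;0.2 -0.008 0.273 0 0 0 0;0.2 -0.008 0.22 0 0 0 0;0.2 0 0 0 0 0 0;0.2 0 0 0 0 0 0;0.2 0 0 0 0 0 0")

```text
t: 26.62
eef_pos: [0.545, -0.3134, 0.2877]
tool_rot: [-0.001, 0.998, 0.058, -0.0]
contact_force: [-0.6, -0.2, 0.3]
gripper_width: 0.404
```

```bash
python3 - <<'E'
from h import *
o=bot.get_obs();print(o['eef_pos'],rot(o['tool_rot']).as_matrix().round(3).tolist(),np.abs(o['joint_vel']).max())
w=imaging.read_camera('wrist');save(w,'wr1');np.savez('wr1.npz',im=w['image'],pos=o['eef_pos'],rot=o['tool_rot'])
E
```

```text
[ 0.5449816  -0.31335907  0.28772683] [[0.993, 0.115, -0.0], [0.115, -0.993, 0.001], [-0.0, -0.001, -1.0]] 0.016557419558946903
```

View pics/wr1.png

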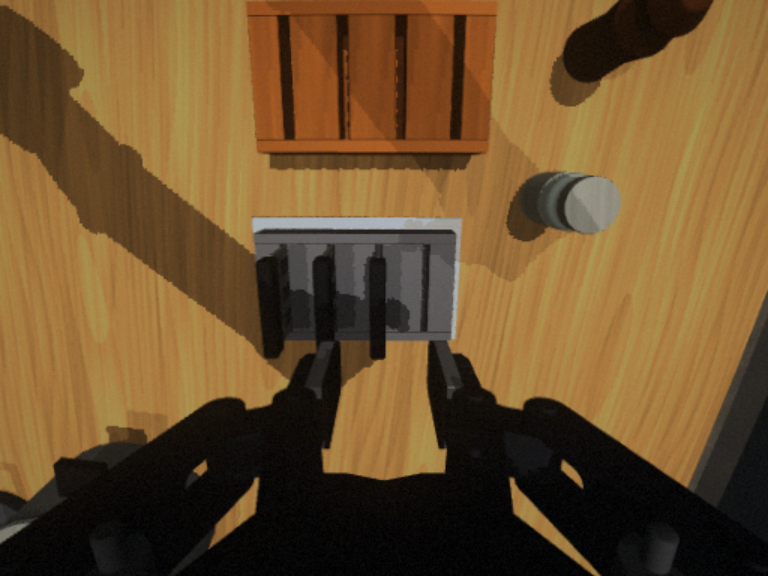

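```bash
python3 - <<'E'
import cv2,numpy as np
im=np.load('wr1.npz')['im']
a=cv2.resize(im[145:245,160:315,::-1],None,fx=5,fy=5,interpolation=cv2.INTER_CUBIC);cv2.imwrite('pics/wr1c.png',np.clip(a.astype(float)*1.8,0,255).astype(np.uint8))
E
```

```text
(no output)
```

View pics/wr1c.png

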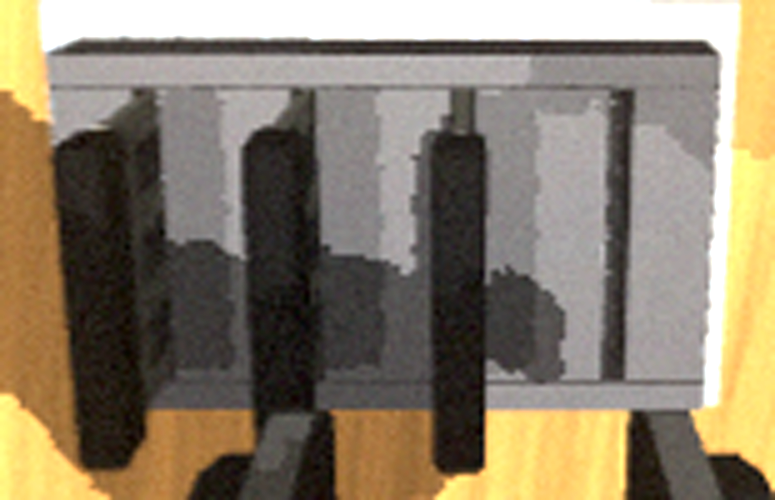

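```bash
python3 - <<'E'
from h import *
d=np.load('wr1.npz');o={'eef_pos':d['pos'],'tool_rot':d['rot']};w=imaging.read_camera('wrist')
f=lambda L:(np.array(L,float)+.5)/5-.5+np.array([160,145])
X=onz(w,f([[621,90],[614,380],[463,90]]),.036,o);print(X.round(4),X[:2].mean(0).round(4),np.linalg.norm(X[0]-X[1]))
Y=onz(w,f([[459,132],[458.5,470]]),.108,o);print('barC',Y.round(4),Y.mean(0).round(4),np.linalg.norm(Y[0]-Y[1]),np.degrees(np.arctan2((Y[1]-Y[0])[0],-(Y[1]-Y[0])[1])))
# B, A left top edges
Y=onz(w,f([[247,140],[257,400]]),.108,o);print('B left edge',Y.round(4))
Y=onz(w,f([[57,145],[80,465]]),.108,o);print('A left edge',Y.round(4))
Y=onz(w,f([[433,140],[433,465]]),.108,o);print('C left edge',Y.round(4))
X=onz(w,f([[55,70],[718,70]]),.036,o);print('rack top edge ends',X.round(4),np.degrees(np.arctan2(*(X[1]-X[0])[[1,0]])))
E
```

```text
[[ 0.5868 -0.3053  0.036 ]
 [ 0.5982 -0.3984  0.036 ]
 [ 0.5396 -0.3109  0.036 ]] [ 0.5925 -0.3519  0.036 ] 0.09375044208140092
barC [[ 0.5394 -0.3089  0.108 ]
 [ 0.5494 -0.4004  0.108 ]] [ 0.5444 -0.3546  0.108 ] 0.09201658663170525 6.282158917323616
B left edge [[ 0.4872 -0.317   0.108 ]
 [ 0.4945 -0.3864  0.108 ]]
A left edge [[ 0.4401 -0.3237  0.108 ]
 [ 0.4484 -0.4108  0.108 ]]
C left edge [[ 0.5332 -0.3116  0.108 ]
 [ 0.5425 -0.3997  0.108 ]]
rack top edge ends [[ 0.4172 -0.3188  0.036 ]
 [ 0.6149 -0.296   0.036 ]] 6.593721146718648
```

```bash
python3 - <<'E'
from h import *
Rt=downR(6.55);P=np.array([.5446,-.356,.135])
plan(P,Rt,6,0.2);plan(P-[0,0,.058],Rt,4,.2,cur=(P,Rt))
E
```

```text
n=6 row: 0.2 -0.008 0.060 0.212 -0.003 -0.000 0.006
n=4 row: 0.2 0.000 -0.000 0.121 0.000 0.000 0.000
```

Emit:
apply_moves(moves="0.2 -0.008 0.06 0.212 -0.003 0 0.006;0.2 -0.008 0.06 0.212 -0.003 0 0.006;0.2 -0.008 0.06 0.212 -0.003 0 0.006;0.2 -0.008 0.06 0.212 -0.003 0 0.006;0.2 -0.008 0.06 0.212 -0.003 0 0.006;0.2 -0.008 0.06 0.212 -0.003 0 0.006;0.2 0 0 0 0 0 0;0.2 0 0 0 0 0 0")

```text
t: 27.38
eef_pos: [0.5435, -0.3572, 0.1349]
tool_rot: [-0.0, 0.998, 0.056, -0.001]
contact_force: [0.1, -0.1, 0.3]
gripper_width: 0.4
```

```bash
python3 - <<'E'
from h import *
Rt=downR(6.55);P=np.array([.5446,-.356,.077])
print(bot.get_obs()['eef_pos']);plan(P,Rt,4,.2)
w=imaging.read_camera('wrist');save(w,'wr2')
E
```

```text
[ 0.54345659 -0.3572034   0.1349007 ]
n=4 row: 0.2 0.003 -0.002 0.121 -0.003 0.007 -0.007
```

View pics/wr2.png

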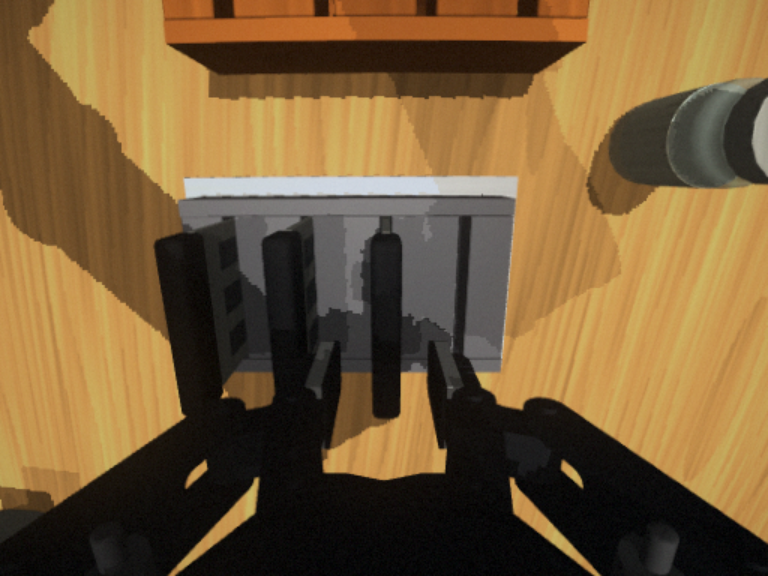

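Emit:
apply_moves(moves="0.2 0.003 -0.002 0.121 -0.003 0.007 -0.007;0.2 0.003 -0.002 0.121 -0.003 0.007 -0.007;0.2 0.003 -0.002 0.121 -0.003 0.007 -0.007;0.2 0.003 -0.002 0.121 -0.003 0.007 -0.007;0.2 0 0 0 0 0 0;0.2 0 0 0 0 0 0")

```text
t: 27.93
eef_pos: [0.5446, -0.3572, 0.0766]
tool_rot: [0.0, 0.998, 0.057, 0.0]
contact_force: [0.6, -0.4, 0.6]
gripper_width: 0.401
```

Emit:
apply_moves(moves="1 0 0 0 0 0 0;1 0 0 0 0 0 0;1 0 0 0 0 0 0;1 0 0 0 0 0 0;1 0 0 0 0 0 0;1 0 0 0 0 0 0;1 0 0 0 0 0 0;1 0 0 0 0 0 0", force=60)

```text
t: 28.6
eef_pos: [0.5454, -0.3583, 0.0783]
tool_rot: [0.001, 0.998, 0.056, 0.002]
contact_force: [-0.8, -0.2, 5.7]
gripper_width: 0.153
```

```bash
python3 - <<'E'
from h import *
o=bot.get_obs();print(o['eef_pos'],o['tool_rot'],o['gripper_width'],o['contact_force'])
print(rot(o['tool_rot']).as_matrix().round(4).tolist())
E
```

```text
[ 0.54541376 -0.35832397  0.07831865] [0.00133633 0.99840291 0.05645425 0.00166323] 0.1531885838830359 [-0.83843387 -0.1974239   5.67992137]
[[0.9936, 0.1127, 0.0035], [0.1127, -0.9936, -0.0025], [0.0032, 0.0029, -1.0]]
```

Emit:
apply_moves(moves="1 0 0 -0.08 0 0 0;1 0 0 -0.15 0 0 0;1 0 0 -0.15 0 0 0;1 0 0 -0.15 0 0 0;1 0 0 -0.15 0 0 0;1 0 0 -0.12 0 0 0;1 0 0 0 0 0 0")

```text
t: 29.18
eef_pos: [0.5461, -0.3586, 0.1768]
tool_rot: [0.002, 0.998, 0.057, 0.003]
contact_force: [-0.3, -0.3, -0.5]
gripper_width: 0.155
```

```bash
python3 - <<'E'
from h import *
o=bot.get_obs();print(o['eef_pos'],o['gripper_width'],o['contact_force'])
plan(np.array([.5897,-.1604,.175]),downR(6.6),8,1)
E
```

```text
[ 0.54611407 -0.35858845  0.17676486] 0.15545032088616173 [-0.33057283 -0.26188078 -0.4856641 ]
n=8 row: 1 0.069 -0.200 0.002 0.008 -0.011 -0.004
```

Emit:
apply_moves(moves="1 0.069 -0.2 0.002 0.008 -0.011 -0.004;1 0.069 -0.2 0.002 0.008 -0.011 -0.004;1 0.069 -0.2 0.002 0.008 -0.011 -0.004;1 0.069 -0.2 0.002 0.008 -0.011 -0.004;1 0.069 -0.2 0.002 0.008 -0.011 -0.004;1 0.069 -0.2 0.002 0.008 -0.011 -0.004;1 0.069 -0.2 0.002 0.008 -0.011 -0.004;1 0.069 -0.2 0.002 0.008 -0.011 -0.004;1 0 0 0 0 0 0;1 0 0 0 0 0 0")

```text
t: 30.02
eef_pos: [0.5888, -0.1567, 0.1704]
tool_rot: [-0.002, 0.998, 0.06, -0.003]
contact_force: [-0.7, -0.1, -0.8]
gripper_width: 0.149
```

```bash
python3 - <<'E'
from h import *
o=bot.get_obs();print(o['eef_pos'],o['gripper_width'],o['contact_force'])
plan(np.array([.5897,-.1604,.145]),downR(6.6),3,1)
w=imaging.read_camera('wrist');save(w,'wb2');s=imaging.read_camera('scene')
cv2.imwrite('pics/sb2.png',cv2.resize(np.clip(s['image'][100:220,100:250,::-1]*1.5,0,255).astype(np.uint8),None,fx=5,fy=5,interpolation=cv2.INTER_CUBIC))
# predicted blade bottom corners & slot in wrist image
u=np.array([np.cos(np.radians(6.6)),np.sin(np.radians(6.6)),0]);v=np.array([-u[1],u[0],0])
S=np.array([.5893,-.1581,.065])
print('slot ends pred',proj(w,[S+.0485*v+.0045*u,S+.0485*v-.0045*u,S-.0485*v],o)*1.5)
E
```

```text
[ 0.5888154  -0.15666782  0.17038506] 0.14938338715986524 [-0.72577047 -0.06846944 -0.82748354]
n=3 row: 1 0.001 0.011 0.070 -0.018 0.027 0.021
slot ends pred [[392.10832624 214.60012944]
 [377.5417936  214.52827453]
 [384.0896608  357.77006748]]
```

View pics/wb2.png

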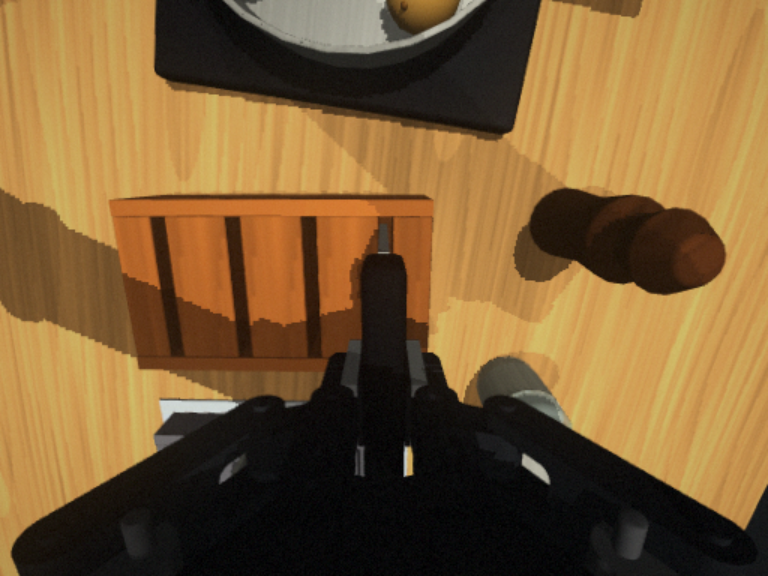

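View pics/sb2.png

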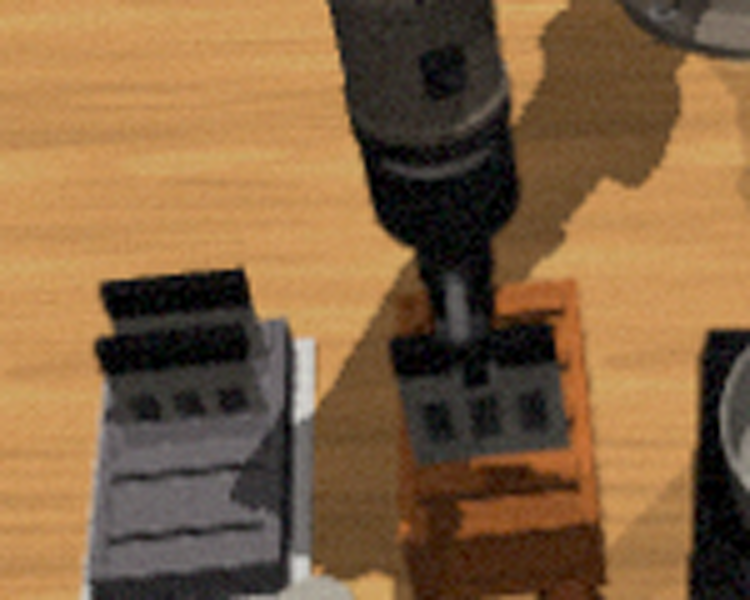

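```bash
python3 - <<'E'
from h import *
o=bot.get_obs();w=imaging.read_camera('wrist')
X=onz(w,[[385/1.5,254/1.5]],.1704+.030,o);v=np.array([-np.sin(np.radians(6.6)),np.cos(np.radians(6.6)),0])
print('bar +y end rel TCP along v',(X[0]-o['eef_pos'])@v)
# plate visible: lower edge at +y end  bottom corner z
b=cv2.resize(w['image'][135:200,230:285,::-1],None,fx=10,fy=10,interpolation=cv2.INTER_CUBIC);cv2.imwrite('pics/wb2c.png',np.clip(b*2.,0,255).astype(np.uint8))
E
```

```text
bar +y end rel TCP along v 0.048891074648614176
```

View pics/wb2c.png

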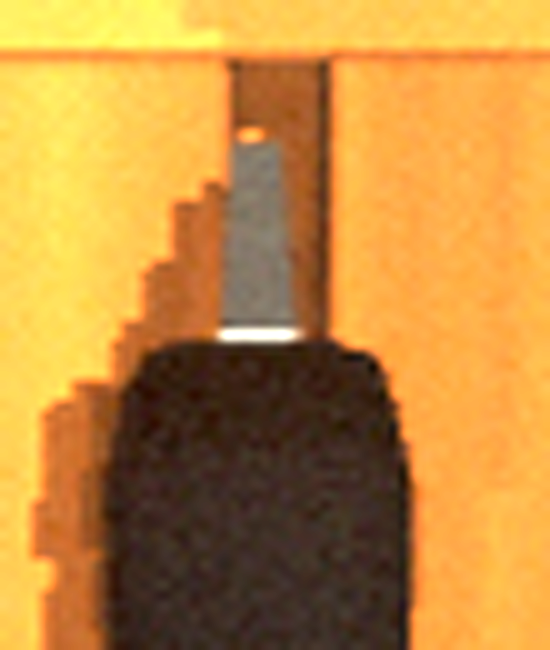

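```bash
python3 - <<'E'
from h import *
o=bot.get_obs();w=imaging.read_camera('wrist')
u=np.array([np.cos(np.radians(6.6)),np.sin(np.radians(6.6)),0]);v=np.array([-u[1],u[0],0])
f=lambda L:(np.array(L,float)+.5)/10-.5+np.array([230,135])
B=onz(w,f([[257,135]]),o['eef_pos'][2]-.0723,o)[0];S=onz(w,f([[281,62]]),.065,o)[0]
T=np.array(o['eef_pos'])
print('blade bottom end: u,v rel TCP',(B-T)@u,(B-T)@v,' slot end rel TCP',(S-T)@u,(S-T)@v)
print('yaw',np.degrees(np.arctan2(*rot(o['tool_rot']).as_matrix()[[1,0],0])))
E
```

```text
blade bottom end: u,v rel TCP -0.0003271155332202049 0.04612225028060516  slot end rel TCP 0.0016890129427348341 0.04886233305597507
yaw 6.517254585878356
```

```bash
python3 - <<'E'
from h import *
o=bot.get_obs()
u=np.array([np.cos(np.radians(6.6)),np.sin(np.radians(6.6)),0]);v=np.array([-u[1],u[0],0])
T=np.array(o['eef_pos'])+.0014*u-.002*v;T[2]=.148;print(T);plan(T,downR(6.6),3,1)
print(rot(o['tool_rot']).as_matrix().round(4).tolist())
E
```

```text
[ 0.58971319 -0.16255997  0.148     ]
n=3 row: 1 0.004 0.006 0.065 -0.010 0.022 -0.009
[[0.9936, 0.113, -0.0048], [0.113, -0.9936, 0.0015], [-0.0046, -0.002, -1.0]]
```

Emit:
apply_moves(moves="1 0 0 0.06 -0.01 0.022 -0.009;1 0 0 0.06 -0.01 0.022 -0.009;1 0 0 0.06 -0.01 0.022 0;1 0 0 0 0 0 0;1 0 0 0 0 0 0;1 0 0 0 0 0 0;1 0 0 0 0 0 0")

```text
t: 30.8
eef_pos: [0.5889, -0.1594, 0.1502]
tool_rot: [-0.0, 0.998, 0.058, 0.001]
contact_force: [0.7, -0.3, -1.8]
gripper_width: 0.151
```

```bash
cat >> h.py <<'E'
def snap(n,r0,r1,c0,c1,k,g=2.):
    o=bot.get_obs();w=imaging.read_camera('wrist')
    np.savez(n+'.npz',im=w['image'],pos=o['eef_pos'],rot=o['tool_rot'],off=[c0,r0],k=k)
    b=cv2.resize(w['image'][r0:r1,c0:c1,::-1],None,fx=k,fy=k,interpolation=cv2.INTER_CUBIC);cv2.imwrite('pics/'+n+'.png',np.clip(b*g,0,255).astype(np.uint8))
    o2=bot.get_obs();print('pose',np.round(o['eef_pos'],4),np.round(o2['eef_pos'],4),'vel',np.abs(o['joint_vel']).max().round(3))
def snapmeas(n,items,yaw=6.6):
    d=np.load(n+'.npz');o={'eef_pos':d['pos'],'tool_rot':d['rot']};w=imaging.read_camera('wrist')
    u=np.array([np.cos(np.radians(yaw)),np.sin(np.radians(yaw)),0]);v=np.array([-u[1],u[0],0])
    for nm,px,z in items:
        q=(np.array([px],float)+.5)/d['k']-.5+d['off'];X=onz(w,q,z,o)[0];D=X-d['pos'];print(nm,X.round(4),'rel TCP u %.4f v %.4f'%(D@u,D@v))
E
python3 - <<'E'
from h import *
snap('wb3',120,200,220,295,9)
E
```

```text
pose [ 0.5889 -0.1594  0.1502] [ 0.589  -0.1594  0.1503] vel 0.003
```

View pics/wb3.png

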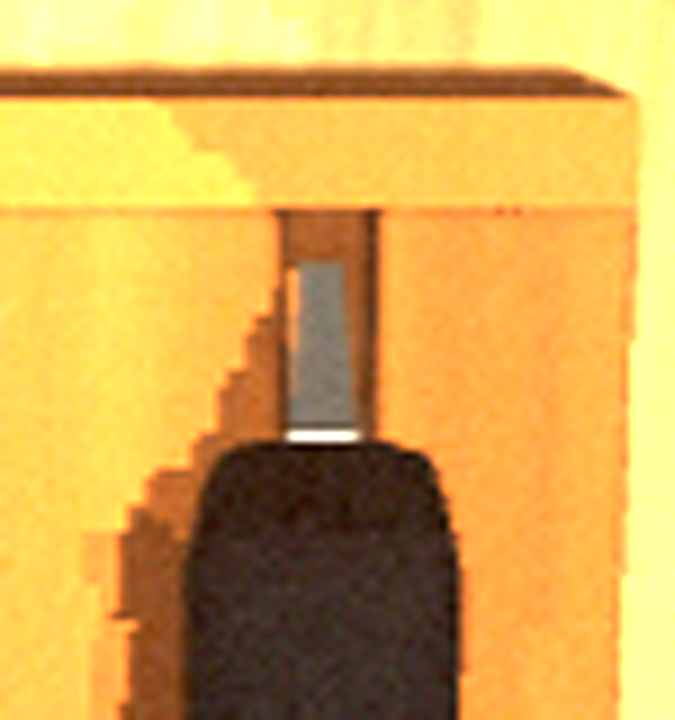

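```bash
python3 - <<'E'
from h import *
snapmeas('wb3',[('blade',[321.5,262],.078),('slot',[329,212],.065),('slotcol',[329,262],.065)])
u=np.array([np.cos(np.radians(6.6)),np.sin(np.radians(6.6)),0]);v=np.array([-u[1],u[0],0])
E
```

```text
blade [ 0.5837 -0.1142  0.078 ] rel TCP u -0.0000 v 0.0455
slot [ 0.584 -0.111  0.065] rel TCP u 0.0007 v 0.0487
slotcol [ 0.5846 -0.1157  0.065 ] rel TCP u 0.0007 v 0.0439
```

Emit:
apply_moves(moves="1 0.006 0 0.04 0 0 0;1 0 0 0.08 0 0 0;1 0 0 0.09 0 0 0;1 0 0 0.09 0 0 0;1 0 0 0.09 0 0 0;1 0 0 0.07 0 0 0;1 0 0 0.04 0 0 0;1 0 0 0 0 0 0;1 0 0 0 0 0 0")

```text
t: 31.65
eef_pos: [0.5894, -0.1593, 0.0897]
tool_rot: [-0.0, 0.998, 0.058, 0.0]
contact_force: [0.7, -0.1, -0.9]
gripper_width: 0.152
```

```bash
python3 - <<'E'
from h import *
o=bot.get_obs();print(o['eef_pos'],o['contact_force'],rot(o['tool_rot']).as_matrix().round(4).tolist())
E
```

```text
[ 0.58940826 -0.15927317  0.08969636] [ 0.68683562 -0.10529444 -0.93844985] [[0.9932, 0.1163, 0.0001], [0.1163, -0.9932, 0.0004], [0.0001, -0.0004, -1.0]]
```

Inserted freely. Lower until contact.

Emit:
apply_moves(moves="1 0 0 0.025 0 0 0;1 0 0 0.02 0 0 0;1 0 0 0.012 0 0 0;1 0 0 0 0 0 0;1 0 0 0 0 0 0")

```text
t: 32.07
eef_pos: [0.5895, -0.1591, 0.0832]
tool_rot: [-0.0, 0.998, 0.058, 0.0]
contact_force: [-0.3, 0.1, -1.9]
gripper_width: 0.154
```

Emit:
apply_moves(moves="1 0 0 0.006 0 0 0;1 0 0 0.006 0 0 0;1 0 0 0.006 0 0 0;1 0 0 0 0 0 0;1 0 0 0 0 0 0")

```text
t: 32.48
eef_pos: [0.59, -0.159, 0.0823]
tool_rot: [-0.001, 0.998, 0.058, 0.001]
contact_force: [-2.9, 1.1, 10.4]
gripper_width: 0.154
```

Emit:
apply_moves(moves="0.2 0 0 0 0 0 0;0.2 0 0 0 0 0 0;0.2 0 0 0 0 0 0;0.2 0 0 0 0 0 0;0.2 0 0 0 0 0 0;0.2 0 0 -0.1 0 0 0;0.2 0 0 -0.25 0 0 0;0.2 0 0 -0.25 0 0 0;0.2 0 0 -0.25 0 0 0;0.2 0 0 0 0 0 0")

```text
t: 33.32
eef_pos: [0.5926, -0.1611, 0.1897]
tool_rot: [0.001, 0.998, 0.058, 0.005]
contact_force: [0.5, -0.4, 0.3]
gripper_width: 0.401
```

```bash
python3 - <<'E'
from h import *
o=bot.get_obs();print(o['eef_pos'],o['contact_force'],o['gripper_width'])
w=imaging.read_camera('wrist');save(w,'wb4');t=imaging.read_camera('top');s=imaging.read_camera('scene');save(s,'s5')
# hover to B (.4969,-.3615)
P=np.array([.4969,-.3605,.185]);plan(P,downR(6.6),None,.2)
E
```

```text
[ 0.59263941 -0.16107972  0.18967545] [ 0.48158009 -0.44761792  0.30406553] 0.4005518665441237
n=6 row: 0.2 -0.160 0.263 -0.002 -0.002 -0.003 0.004
```

View pics/wb4.png

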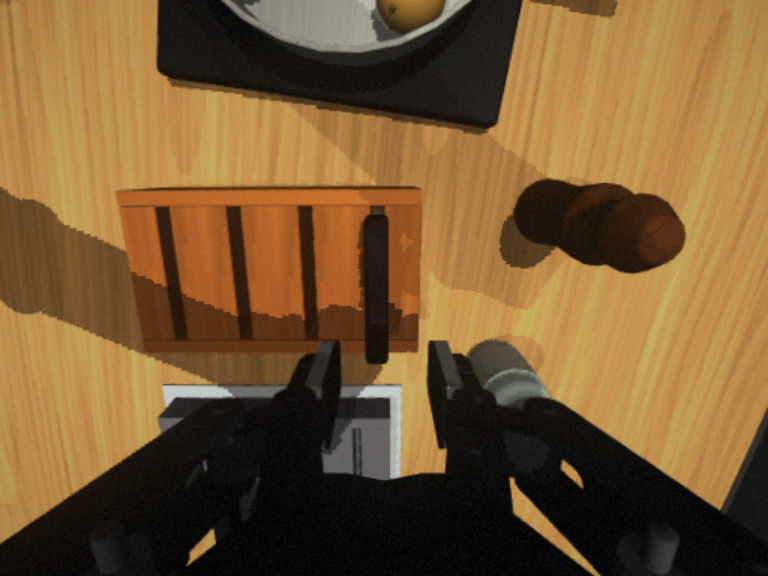

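View pics/s5.png

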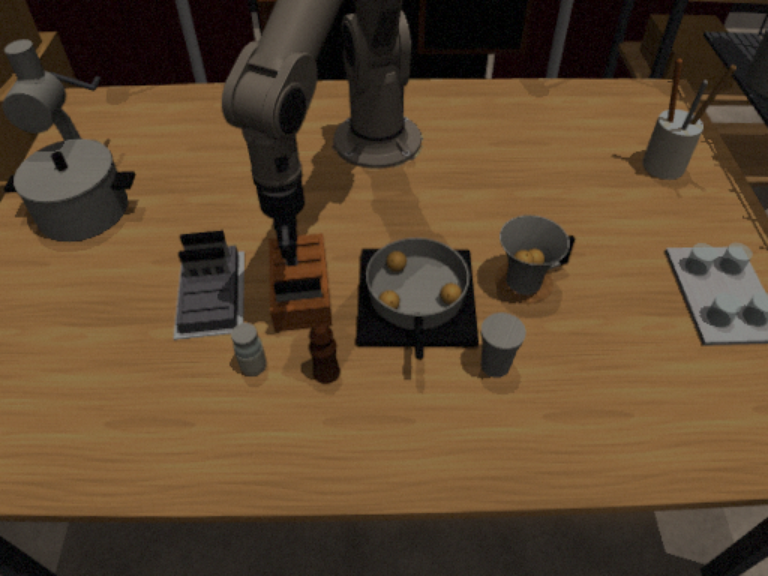

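Emit:
apply_moves(moves="0.2 -0.1 0.16 0 0 0 0;0.2 -0.16 0.263 -0.002 -0.002 -0.003 0.004;0.2 -0.16 0.263 -0.002 -0.002 -0.003 0.004;0.2 -0.16 0.263 -0.002 -0.002 -0.003 0.004;0.2 -0.16 0.263 -0.002 -0.002 -0.003 0.004;0.2 -0.16 0.263 -0.002 -0.002 -0.003 0.004;0.2 -0.06 0.103 -0.002 -0.002 -0.003 0.004;0.2 0 0 0 0 0 0;0.2 0 0 0 0 0 0")

```text
t: 34.22
eef_pos: [0.4957, -0.3609, 0.1831]
tool_rot: [-0.0, 0.998, 0.056, -0.001]
contact_force: [1.0, 0.4, -0.5]
gripper_width: 0.404
```

```bash
python3 - <<'E'
from h import *
o=bot.get_obs();P=np.array([.4972,-.362,.13]);print(o['eef_pos']);plan(P,downR(6.6),3,.2)
E
```

```text
[ 0.49567735 -0.36094114  0.18314238]
n=3 row: 0.2 0.004 0.003 0.148 -0.004 0.012 -0.012
```

Emit:
apply_moves(moves="0.2 0.004 0.003 0.148 -0.004 0.012 -0.012;0.2 0.004 0.003 0.148 -0.004 0.012 -0.012;0.2 0.004 0.003 0.12 -0.004 0.012 -0.012;0.2 0 0 0 0 0 0;0.2 0 0 0 0 0 0;0.2 0 0 0 0 0 0")

```text
t: 34.72
eef_pos: [0.4993, -0.3608, 0.1348]
tool_rot: [0.0, 0.998, 0.059, 0.001]
contact_force: [0.9, 0.2, 0.3]
gripper_width: 0.399
```

```bash
python3 - <<'E'
from h import *
snap('wr3',140,300,180,330,5,1.6)
plan(np.array([.4972,-.362,.077]),downR(6.6),4,.2)
E
```

```text
pose [ 0.4993 -0.3608  0.1348] [ 0.4993 -0.3612  0.1352] vel 0.013
n=4 row: 0.2 -0.005 0.001 0.121 0.006 -0.010 0.012
```

View pics/wr3.png

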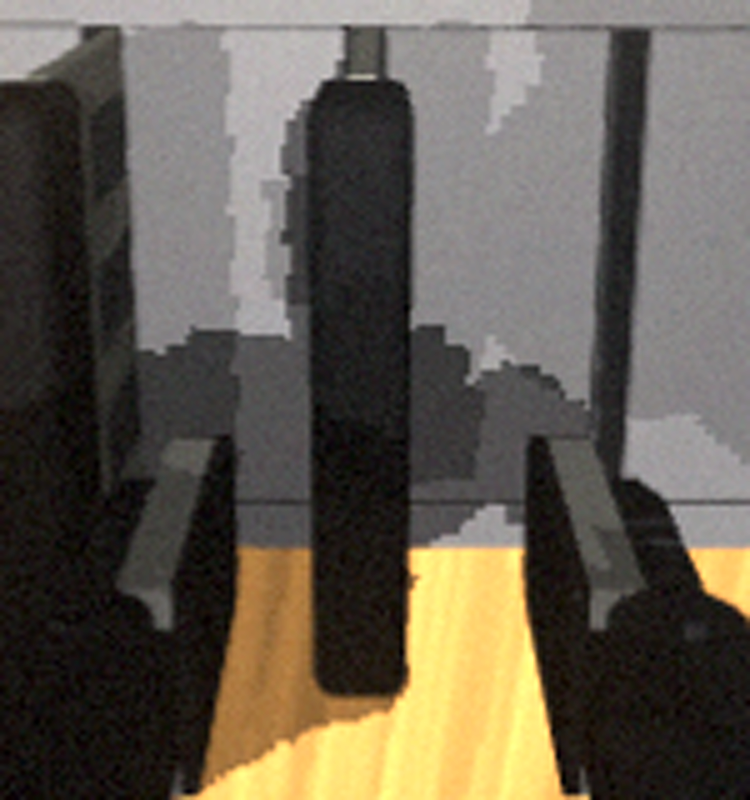

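```bash
python3 - <<'E'
from h import *
snapmeas('wr3',[('end+',[361,82],.108),('end-',[361,693],.108)])
plan(np.array([.4969,-.362,.077]),downR(6.6),4,.2)
E
```

```text
end+ [ 0.4917 -0.315   0.108 ] rel TCP u -0.0023 v 0.0463
end- [ 0.502  -0.4049  0.108 ] rel TCP u -0.0024 v -0.0441
n=4 row: 0.2 -0.005 0.000 0.122 0.007 -0.011 0.011
```

Emit:
apply_moves(moves="0.2 -0.005 -0.003 0.122 0.007 -0.011 0.011;0.2 -0.005 -0.003 0.122 0.007 -0.011 0.011;0.2 -0.005 -0.003 0.122 0.007 -0.011 0.011;0.2 -0.005 -0.003 0.115 0.007 -0.011 0.011;0.2 0 0 0 0 0 0;0.2 0 0 0 0 0 0")

```text
t: 35.32
eef_pos: [0.4956, -0.3602, 0.0761]
tool_rot: [-0.001, 0.998, 0.057, -0.001]
contact_force: [0.0, -0.5, 0.7]
gripper_width: 0.399
```

Emit:
apply_moves(moves="1 0 0 0 0 0 0;1 0 0 0 0 0 0;1 0 0 0 0 0 0;1 0 0 0 0 0 0;1 0 0 0 0 0 0;1 0 0 0 0 0 0;1 0 0 0 0 0 0;1 0 0 0 0 0 0", force=60)

```text
t: 35.98
eef_pos: [0.4966, -0.361, 0.0776]
tool_rot: [0.0, 0.998, 0.057, 0.0]
contact_force: [0.3, 0.1, 6.4]
gripper_width: 0.153
```

Emit:
apply_moves(moves="1 0 0 -0.08 0 0 0;1 0 0 -0.15 0 0 0;1 0 0 -0.15 0 0 0;1 0 0 -0.15 0 0 0;1 0 0 -0.15 0 0 0;1 0 0 -0.12 0 0 0;1 0 0 0 0 0 0")

```text
t: 36.57
eef_pos: [0.4972, -0.3615, 0.1758]
tool_rot: [0.001, 0.998, 0.057, 0.001]
contact_force: [0.4, 0.1, -1.0]
gripper_width: 0.151
```

```bash
python3 - <<'E'
from h import *
o=bot.get_obs();print(o['eef_pos'])
plan(np.array([.5422,-.1643,.16]),downR(6.6),8,1)
E
```

```text
[ 0.49715311 -0.36154442  0.17581529]
n=8 row: 1 0.070 -0.199 0.016 0.003 -0.004 -0.002
```

Emit:
apply_moves(moves="1 0.07 -0.199 0.01 0.003 -0.004 -0.002;1 0.07 -0.199 0.01 0.003 -0.004 -0.002;1 0.07 -0.199 0.01 0.003 -0.004 -0.002;1 0.07 -0.199 0.01 0.003 -0.004 -0.002;1 0.07 -0.199 0.01 0.003 -0.004 -0.002;1 0.07 -0.199 0.01 0.003 -0.004 -0.002;1 0.07 -0.199 0.01 0.003 -0.004 -0.002;1 0.07 -0.199 0.03 0.003 -0.004 -0.002;1 0 0 0.04 0 0 0;1 0 0 0.04 0 0 0;1 0 0 0 0 0 0;1 0 0 0 0 0 0")

```text
t: 37.57
eef_pos: [0.5399, -0.1643, 0.1507]
tool_rot: [-0.001, 0.998, 0.057, -0.002]
contact_force: [1.2, -0.2, -0.6]
gripper_width: 0.151
```

```bash
python3 - <<'E'
from h import *
snap('wb5',120,200,220,295,9)
plan(np.array([.5422,-.1643,.15]),downR(6.6),2,1)
E
```

```text
pose [ 0.5399 -0.1643  0.1507] [ 0.5402 -0.1645  0.1511] vel 0.012
n=2 row: 1 0.008 0.000 0.004 -0.013 0.030 -0.014
```

View pics/wb5.png

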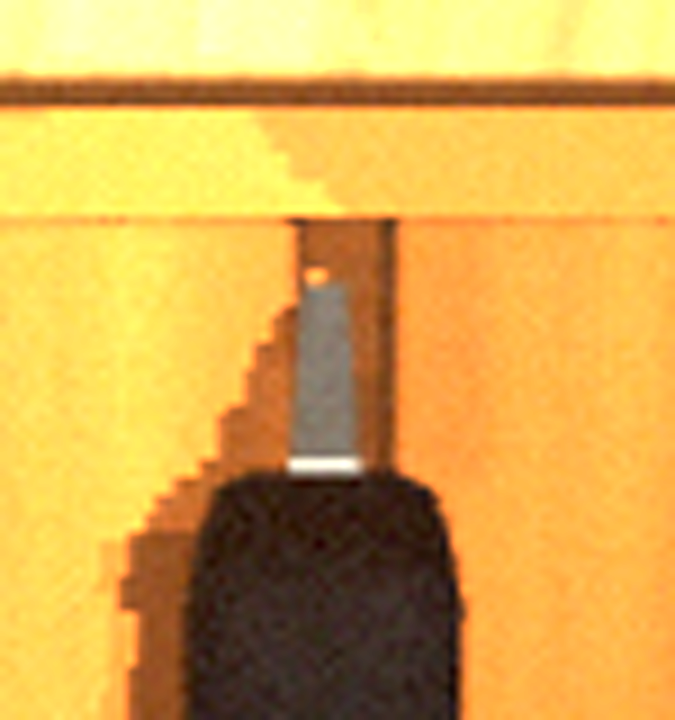

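```bash
python3 - <<'E'
from h import *
snapmeas('wb5',[('blade',[325,284],.0788),('slot',[347,220],.065)])
u=np.array([np.cos(np.radians(6.6)),np.sin(np.radians(6.6)),0]);v=np.array([-u[1],u[0],0])
d=np.load('wb5.npz')
print(rot(d['rot']).as_matrix().round(4).tolist())
E
```

```text
blade [ 0.5349 -0.1209  0.0788] rel TCP u 0.0000 v 0.0437
slot [ 0.5364 -0.1164  0.065 ] rel TCP u 0.0020 v 0.0480
[[0.9936, 0.1132, -0.0051], [0.1133, -0.9936, 0.0014], [-0.0049, -0.002, -1.0]]
```

Emit:
apply_moves(moves="1 0.008 -0.004 0 -0.013 0.03 -0.014;1 0.008 -0.004 0 -0.013 0.03 -0.014;1 0 0 0 0 0 0;1 0 0 0.04 0 0 0;1 0 0 0.04 0 0 0;1 0 0 0 0 0 0;1 0 0 0 0 0 0")

```text
t: 38.25
eef_pos: [0.5423, -0.1617, 0.1411]
tool_rot: [-0.0, 0.998, 0.059, -0.0]
contact_force: [0.3, -0.4, -1.5]
gripper_width: 0.157
```

```bash
python3 - <<'E'
from h import *
snap('wb6',120,200,220,295,9)
plan(np.array([.5418,-.1633,.14]),downR(6.6),2,1)
E
```

```text
pose [ 0.5423 -0.1617  0.1411] [ 0.5425 -0.1618  0.1414] vel 0.007
n=2 row: 1 -0.004 0.006 0.006 -0.005 -0.001 0.016
```

View pics/wb6.png

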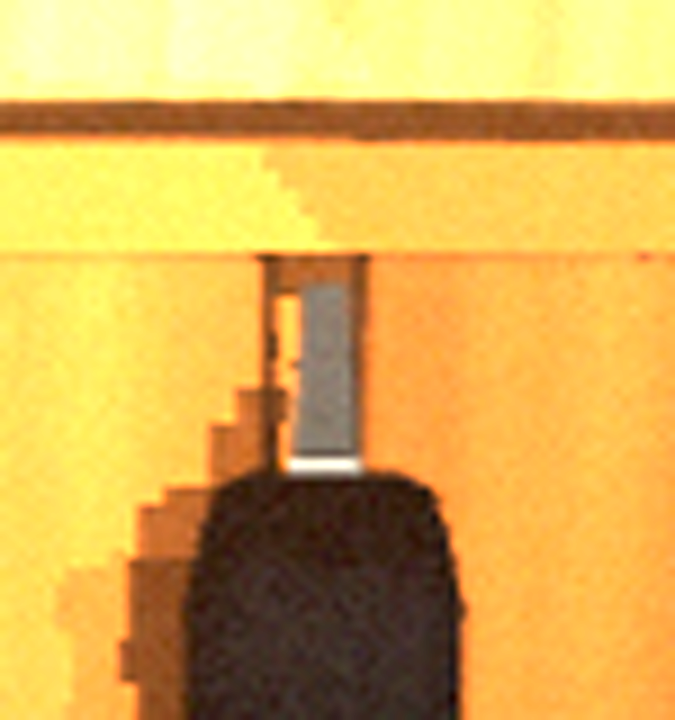

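```bash
python3 - <<'E'
from h import *
snapmeas('wb6',[('blade',[326,285],.0695),('slot',[315.5,257],.065)])
E
```

```text
blade [ 0.5375 -0.1184  0.0695] rel TCP u 0.0003 v 0.0436
slot [ 0.5364 -0.1165  0.065 ] rel TCP u -0.0007 v 0.0455
```

Emit:
apply_moves(moves="1 -0.008 0.013 0 -0.005 0 0.016;1 0 0 0.04 0 0 0;1 0 0 0.08 0 0 0;1 0 0 0.09 0 0 0;1 0 0 0.09 0 0 0;1 0 0 0.08 0 0 0;1 0 0 0.05 0 0 0;1 0 0 0.02 0 0 0;1 0 0 0 0 0 0;1 0 0 0 0 0 0")

```text
t: 39.18
eef_pos: [0.5421, -0.1636, 0.0877]
tool_rot: [-0.0, 0.998, 0.058, 0.0]
contact_force: [0.1, 0.4, -1.2]
gripper_width: 0.154
```

Emit:
apply_moves(moves="1 0 0 0.02 0 0 0;1 0 0 0.015 0 0 0;1 0 0 0.01 0 0 0;1 0 0 0.006 0 0 0;1 0 0 0.003 0 0 0;1 0 0 0 0 0 0;1 0 0 0 0 0 0")

```text
t: 39.77
eef_pos: [0.5421, -0.1634, 0.0816]
tool_rot: [-0.0, 0.998, 0.058, 0.001]
contact_force: [-1.2, 1.2, 5.4]
gripper_width: 0.153
```

Emit:
apply_moves(moves="0.2 0 0 0 0 0 0;0.2 0 0 0 0 0 0;0.2 0 0 0 0 0 0;0.2 0 0 0 0 0 0;0.2 0 0 0 0 0 0;0.2 0 0 -0.1 0 0 0;0.2 0 0 -0.25 0 0 0;0.2 0 0 -0.25 0 0 0;0.2 0 0 -0.25 0 0 0;0.2 0 0 0 0 0 0")

```text
t: 40.6
eef_pos: [0.545, -0.1652, 0.1894]
tool_rot: [0.001, 0.998, 0.058, 0.005]
contact_force: [1.0, -0.8, -0.2]
gripper_width: 0.4
```

```bash
python3 - <<'E'
from h import *
o=bot.get_obs();print(o['eef_pos'],o['gripper_width'])
w=imaging.read_camera('wrist');save(w,'wb7')
plan(np.array([.4491,-.3655,.175]),downR(6.6),7,.2)
E
```

```text
[ 0.54500613 -0.16524733  0.18936016] 0.39955431754569243
n=7 row: 0.2 -0.140 0.225 0.014 0.002 -0.015 0.002
```

View pics/wb7.png

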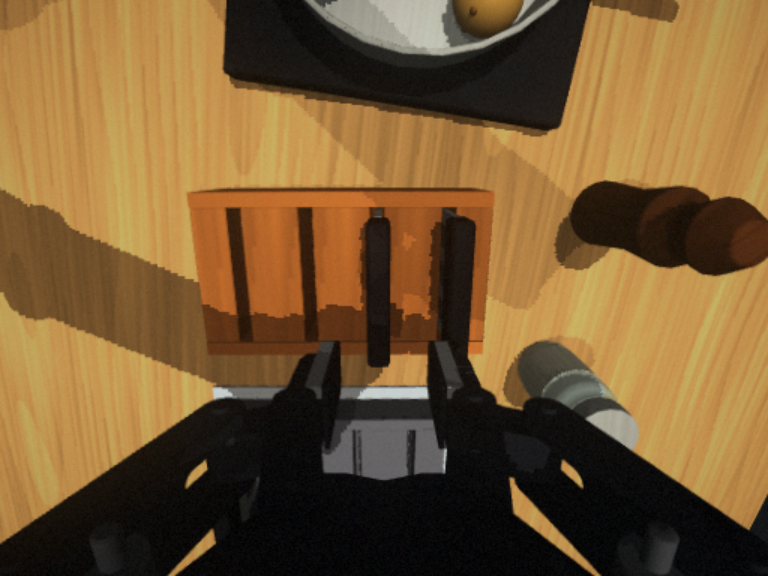

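Two blades are in the right-hand slots. Now the third.

Emit:
apply_moves(moves="0.2 -0.07 0.11 0 0.002 0 0;0.2 -0.14 0.225 0 0.002 -0.015 0.002;0.2 -0.14 0.225 0 0.002 -0.015 0.002;0.2 -0.14 0.225 0.02 0.002 -0.015 0.002;0.2 -0.14 0.225 0.02 0.002 -0.015 0.002;0.2 -0.14 0.225 0.1 0.002 -0.015 0.002;0.2 -0.14 0.225 0.1 0.002 -0.015 0.002;0.2 -0.07 0.115 0.1 0 0 0;0.2 0 0 0.08 0 0 0;0.2 0 0 0 0 0 0;0.2 0 0 0 0 0 0")

```text
t: 41.57
eef_pos: [0.4468, -0.3635, 0.1321]
tool_rot: [-0.001, 0.998, 0.058, -0.003]
contact_force: [0.7, 1.2, 1.3]
gripper_width: 0.401
```

```bash
python3 - <<'E'
from h import *
snap('wr4',140,300,180,330,5,1.6)
plan(np.array([.4491,-.3655,.077]),downR(6.6),4,.2)
E
```

```text
pose [ 0.4468 -0.3635  0.1321] [ 0.4475 -0.3634  0.1327] vel 0.021
n=4 row: 0.2 0.003 0.005 0.116 -0.008 0.020 0.007
```

View pics/wr4.png

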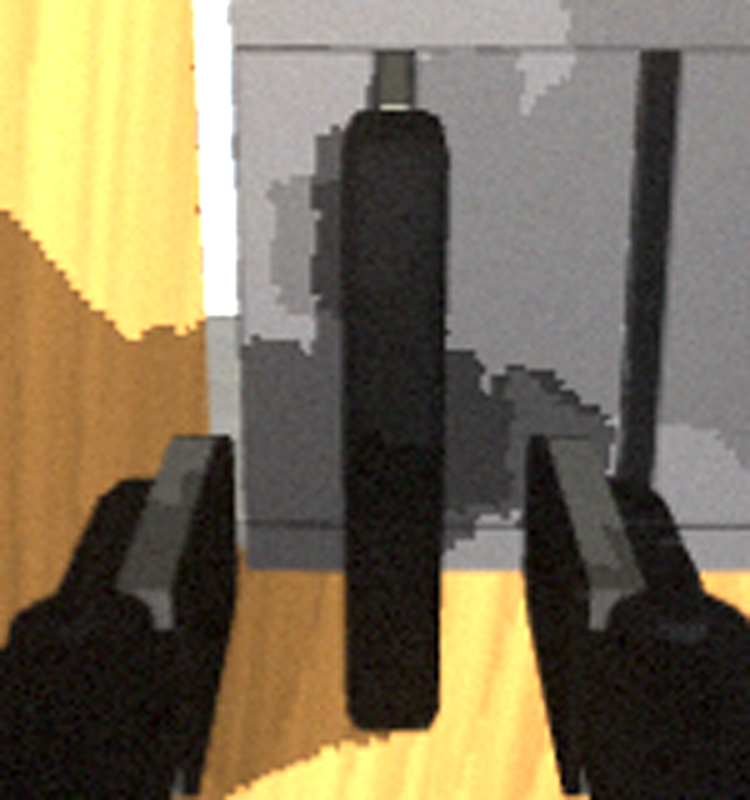

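```bash
python3 - <<'E'
from h import *
snapmeas('wr4',[('end+',[396,112],.108),('end-',[393,728],.108)])
plan(np.array([.4489,-.3661,.077]),downR(6.6),4,.2)
E
```

```text
end+ [ 0.4439 -0.3205  0.108 ] rel TCP u 0.0021 v 0.0430
end- [ 0.4543 -0.4109  0.108 ] rel TCP u 0.0020 v -0.0480
n=4 row: 0.2 0.002 0.006 0.117 -0.006 0.018 0.009
```

Emit:
apply_moves(moves="0.2 0.003 0.005 0.117 -0.006 0.018 0.009;0.2 0.003 0.005 0.117 -0.006 0.018 0.009;0.2 0.003 0.005 0.117 -0.006 0.018 0.009;0.2 0.003 0.005 0.117 -0.006 0.018 0.009;0.2 0 0 0 0 0 0;0.2 0 0 0 0 0 0")

```text
t: 42.17
eef_pos: [0.4489, -0.366, 0.0769]
tool_rot: [-0.0, 0.998, 0.057, -0.0]
contact_force: [0.0, 0.9, 0.3]
gripper_width: 0.4
```

Emit:
apply_moves(moves="1 0 0 0 0 0 0;1 0 0 0 0 0 0;1 0 0 0 0 0 0;1 0 0 0 0 0 0;1 0 0 0 0 0 0;1 0 0 0 0 0 0;1 0 0 0 0 0 0;1 0 0 0 0 0 0")

```text
t: 42.83
eef_pos: [0.4492, -0.3673, 0.078]
tool_rot: [0.001, 0.998, 0.057, 0.001]
contact_force: [-0.9, 1.5, 7.6]
gripper_width: 0.152
```

Emit:
apply_moves(moves="1 0 0 -0.08 0 0 0;1 0 0 -0.15 0 0 0;1 0 0 -0.15 0 0 0;1 0 0 -0.15 0 0 0;1 0 0 -0.15 0 0 0;1 0 0 -0.12 0 0 0;1 0 0 0 0 0 0")

```text
t: 43.42
eef_pos: [0.4494, -0.3683, 0.176]
tool_rot: [0.002, 0.998, 0.056, 0.002]
contact_force: [0.7, -0.8, -0.7]
gripper_width: 0.153
```

```bash
python3 - <<'E'
from h import *
o=bot.get_obs();print(o['eef_pos'],o['gripper_width'])
plan(np.array([.4943,-.1692,.168]),downR(6.6),8,1)
E
```

```text
[ 0.449373   -0.36832387  0.17599069] 0.15285921648089307
n=8 row: 1 0.070 -0.201 0.008 0.006 -0.007 -0.005
```

Emit:
apply_moves(moves="1 0.07 -0.201 0.008 0.006 -0.007 -0.005;1 0.07 -0.201 0.008 0.006 -0.007 -0.005;1 0.07 -0.201 0.008 0.006 -0.007 -0.005;1 0.07 -0.201 0.008 0.006 -0.007 -0.005;1 0.07 -0.201 0.008 0.006 -0.007 -0.005;1 0.07 -0.201 0.008 0.006 -0.007 -0.005;1 0.07 -0.201 0.008 0.006 -0.007 -0.005;1 0.07 -0.201 0.02 0.006 0 -0.005;1 0.01 0 0.05 0 0.03 0;1 0.01 0 0.05 0 0.03 0;1 0 0 0 0 0 0;1 0 0 0 0 0 0")

```text
t: 44.42
eef_pos: [0.4944, -0.1685, 0.1511]
tool_rot: [-0.001, 0.998, 0.057, -0.001]
contact_force: [0.6, -0.1, -1.6]
gripper_width: 0.154
```

```bash
python3 - <<'E'
from h import *
snap('wb8',120,200,220,295,9)
plan(np.array([.4943,-.1692,.145]),downR(6.6),2,1)
E
```

```text
pose [ 0.4944 -0.1685  0.1511] [ 0.4947 -0.1687  0.1514] vel 0.01
n=2 row: 1 -0.002 0.002 0.027 -0.017 0.003 -0.013
```

View pics/wb8.png

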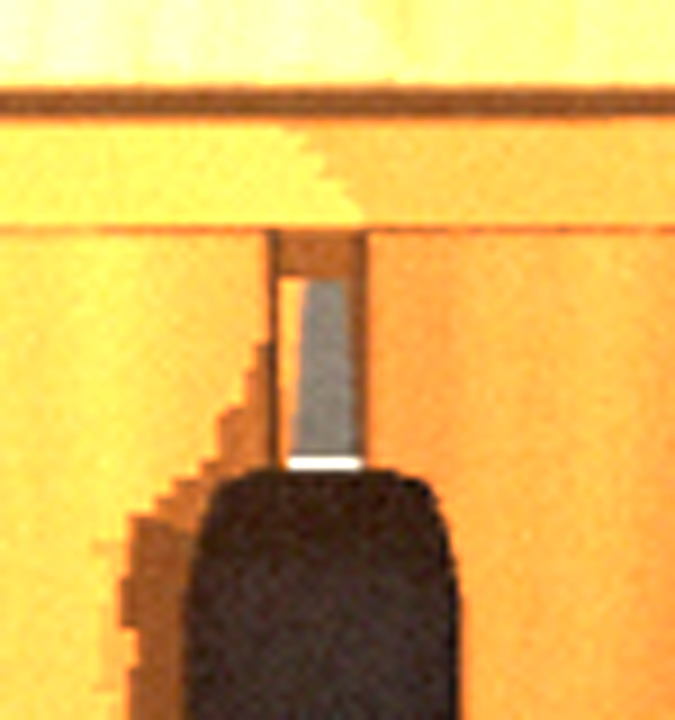

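```bash
python3 - <<'E'
from h import *
snapmeas('wb8',[('blade',[326,281],.0792),('slot',[317,232],.065)])
E
```

```text
blade [ 0.4897 -0.1247  0.0792] rel TCP u 0.0004 v 0.0440
slot [ 0.4886 -0.122   0.065 ] rel TCP u -0.0005 v 0.0469
```

Emit:
apply_moves(moves="1 -0.009 0.004 0 -0.017 0.003 -0.013;1 0 0 0.04 -0.017 0.003 -0.013;1 0 0 0.08 0 0 0;1 0 0 0.1 0 0 0;1 0 0 0.1 0 0 0;1 0 0 0.1 0 0 0;1 0 0 0.07 0 0 0;1 0 0 0.03 0 0 0;1 0 0 0 0 0 0;1 0 0 0 0 0 0")

```text
t: 45.35
eef_pos: [0.4944, -0.168, 0.0891]
tool_rot: [-0.0, 0.998, 0.059, 0.0]
contact_force: [-0.3, 0.6, -0.9]
gripper_width: 0.149
```

Emit:
apply_moves(moves="1 0 0 0.02 0 0 0;1 0 0 0.017 0 0 0;1 0 0 0.012 0 0 0;1 0 0 0.008 0 0 0;1 0 0 0.006 0 0 0;1 0 0 0.003 0 0 0;1 0 0 0 0 0 0;1 0 0 0 0 0 0")

```text
t: 46.02
eef_pos: [0.4947, -0.1677, 0.082]
tool_rot: [-0.001, 0.998, 0.059, 0.001]
contact_force: [-1.8, 2.3, 7.6]
gripper_width: 0.153
```

Seated with contact at the same height. Release, rise, and retreat.

Emit:
apply_moves(moves="0.2 0 0 0 0 0 0;0.2 0 0 0 0 0 0;0.2 0 0 0 0 0 0;0.2 0 0 0 0 0 0;0.2 0 0 0 0 0 0;0.2 0 0 -0.1 0 0 0;0.2 0 0 -0.25 0 0 0;0.2 0 0 -0.25 0 0 0;0.2 0 0 -0.3 0 0 0;0.2 0 0.25 -0.1 0 0 0;0.2 0 0.25 0 0 0 0;0.2 0 0 0 0 0 0")

```text
t: 47.02
eef_pos: [0.5018, -0.2335, 0.2043]
tool_rot: [0.002, 0.998, 0.056, 0.003]
contact_force: [-0.8, -0.8, 0.1]
gripper_width: 0.401
```

```bash
python3 - <<'E'
from h import *
o=bot.get_obs();print(o['eef_pos'],o['contact_force'])
w=imaging.read_camera('wrist');save(w,'wf');s=imaging.read_camera('scene');save(s,'sf')
t=imaging.read_camera('top')
b=cv2.resize(t['image'][130:265,110:310,::-1],None,fx=4,fy=4,interpolation=cv2.INTER_CUBIC);cv2.imwrite('pics/tf.png',b)
E
```

```text
[ 0.50181079 -0.2335434   0.20426242] [-0.84941245 -0.75160295  0.05817924]
```

View pics/wf.png

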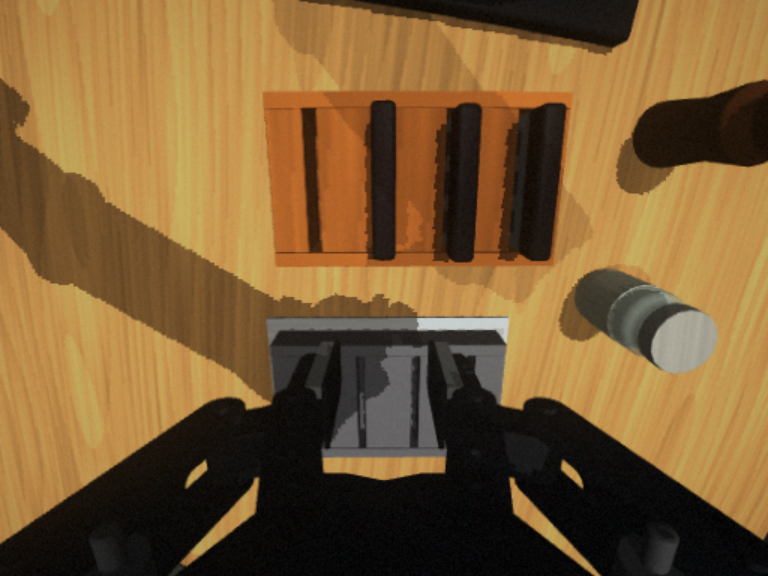

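View pics/sf.png

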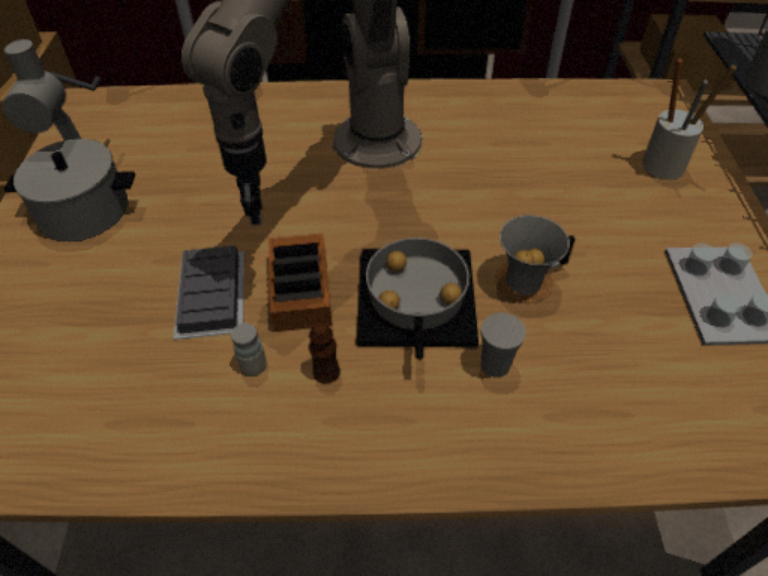

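View pics/tf.png

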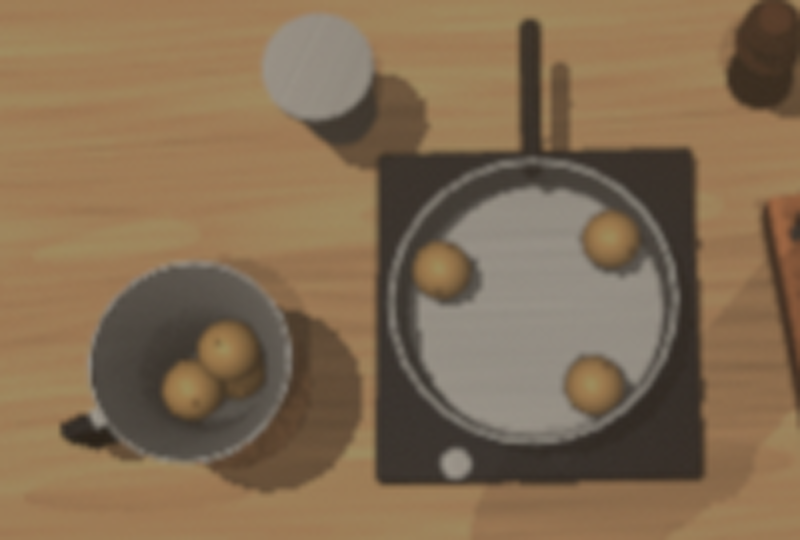

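```bash
python3 - <<'E'
from h import *
print(bot.get_obs()['t'],bot.hand_in())
E
```

```text
the job is handed in; nothing more can be done
47.1667 None
```

The counter is set up and the job is handed in, at 47 s of simulated time.

- **Potatoes and jug:** I tipped the jug over the pan in small steps. At about 67 degrees three potatoes rolled out close together, and I tipped it straight back. The last pictures show three in the pan and three still in the jug.
- **Jug on its mat:** it stands upright within a few millimetres of the mat's middle. The fixed cameras put it nearly centred along the handle–lip direction, while the wrist camera made it about 4 mm off, towards the lip. I left it there. It had not moved since I let go, so no knock showed.
- **Blades:** the rack held three, and they now stand in three separate slots of the block. Each went down to the slot floor with a light contact force (5 to 10 N) at the depth expected from the block's dimensions. The rack is empty.
- **Everything else:** the pepper mill, tumblers and spice jar looked unmoved in the last pictures. The arm was clear of everything at hand-in, and the highest wrist force I saw was about 10 N.

The top and scene cameras disagreed by about 6 to 10 mm, so I set the grasps and slot fits with the wrist camera.

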